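# Hang the L-bracket level behind the folding dust screen

## Task

First push the two-panel dust screen on the lamp stand aside until its panels are folded flat against each other. Then take the L-shaped bracket out of the slotted rack and hang it on the pin under the lampshade by the one hole that makes it hang level (long bar horizontal, foot down), and let go of it so that it hangs still. Do not shift the bowl, the tin or the pendulum bobs.

Things in the scene. Friction and masses are not known exactly. Their poses are not given: they have to be found in the camera images.
- stand: Fixed lamp stand: wooden base 260 x 260 mm, 16 mm thick; origin at the centre of its underside, on the bench, z up. In its frame: a square wooden post (24 mm thick, 220 mm high) at x 0, y +100 mm carries the pin; a brass lamp post (16 mm thick, 385 mm high) is at x +115, y +100 mm. A bifold dust screen stands on a straight track along y at x -115 mm.
- shade (a point): Centre of the rim of the green lampshade, 300 mm above the bench, axes as the stand. Opaque fixed cone, rim 150 mm across, tapering to 60 mm at its top, 372 mm above the bench. It hangs right over the pin, so that a tool cannot come straight down there: it must lean in from the stand's -x side.
- pin (a point): Point on the axis of the slippery round steel pin, 200 mm above the bench; axes as the stand. The pin is level, 8 mm thick, and points to -y of the stand: from y +58 mm (post) to y -42 mm relative to this point, where it ends in a 12 mm ball (tip at y -48 mm).
- screen (a joint): Bifold dust screen: angle (rad) of its first panel about an upright hinge at the track's +y end. 0: both panels in line on the track; 1.56 (stop): flat against each other, jutting out to the stand's -x. The second panel folds along by twice the angle, so its free edge slides along the track to the hinge. Stays where left (1 to 3 N). Panels 95 mm wide, 8 mm thick, 20 to 165 mm above the bench.
- screen_rod (a point): Upright round brass rod, 12 mm thick, on the free edge of the second panel; this point is on its axis, 190 mm above the bench. The rod stands free above the panel from 165 to 210 mm. Pushed to the stand's +y along the track it folds the screen; when flat it is within 15 mm of the hinge in y.
- screen_hinge (a point): On the screen's fixed hinge axis, 20 mm above the bench (stand frame x -115, y +105 mm); its axes turn with the first panel. A fixed brass post, 12 mm thick, top 191 mm above the bench, stands 8 mm beyond it in the stand's +y.
- rack: Fixed wooden rack, origin under the bracket's slot, on the bench, z up. It is 206 mm long (x), from y -19 to +58 mm. The slot runs along x, is 14 mm wide (y -7 to +7 mm), open at both ends; its floor is 20 mm and its walls' tops 65 mm above the bench. A fixed brass blank (x -20 to +80 mm, y +25 to +37 mm, top 88 mm above the bench) fills the next slot.
- bracket_mid (a point): Loose L-shaped bracket of uniform aluminium plate, 8 mm thick, 0.19 to 0.31 kg; point at the middle of its bar. x along the bar, y across the plate, z up when it hangs level. Bar: x -85 to +85, z -22 to +22 mm. Foot: x -85 to -45 mm, down to z -122 mm. It starts upright in the rack's slot, its x along the rack's x but 37.6 degrees down at the +x end, standing on foot tip and that end.
- hole_1 (a point): Centre of a hole in the bracket, 20 mm across, right through the 8 mm plate along y; at x -60.5, y 0, z +8 mm from bracket_mid, same axes.
- hole_2 (a point): Centre of a hole in the bracket, 20 mm across, right through the 8 mm plate along y; at x -24.5, y 0, z +8 mm from bracket_mid, same axes.
- hole_3 (a point): Centre of a hole in the bracket, 20 mm across, right through the 8 mm plate along y; at x +11.5, y 0, z +8 mm from bracket_mid, same axes.
- hole_4 (a point): Centre of a hole in the bracket, 20 mm across, right through the 8 mm plate along y; at x +47.5, y 0, z +8 mm from bracket_mid, same axes.
- bowl: Pewter bowl, 120 mm across, 45 mm high, with brass wheels in it; bystander. Origin at the centre of its underside.
- tin: Red lacquered tin, 66 mm across, 110 mm high, between rack and stand; bystander. Origin at the centre of its underside.
- bob_a: Walnut pendulum bob lying flat, 76 mm across, 31 mm high; bystander. Origin at the centre of its underside.
- bob_b: Walnut pendulum bob like bob_a; bystander.
- bracket: The same bracket as bracket_mid, same point and axes.

How it is judged:
On the way:
1. the dust screen's two panels are folded flat against each other (value of joint screen above 1.48 rad), for 0.2 s.
At the end, for the whole second after the job is handed in: Screen joint above 1.48 rad (panels flat within about 10 degrees); the bracket hangs on the pin, bar level within 7 degrees, its bar's middle 4 to 24 mm below the pin's axis, within the pin's length and within 70 mm of it horizontally; at rest and released (value of joint screen above 1.48 rad and angle between bracket_mid's own z axis and vertical below 0.12 rad and z of bracket_mid in the frame of pin between -0.024 and -0.004 m and y of bracket_mid in the frame of pin between -0.042 and 0.06 m and horizontal distance between bracket_mid and pin below 0.07 m and linear speed of bracket below 0.03 m/s and angular speed of bracket below 0.25 rad/s); the robot touches nothing.
It fails at once if the bowl is shifted by more than 30 mm (distance of bowl from where it was at the start of the episode above 0.03 m).
It fails at once if the tin is shifted by more than 30 mm (distance of tin from where it was at the start of the episode above 0.03 m).
It fails at once if the bob a is shifted by more than 30 mm (distance of bob_a from where it was at the start of the episode above 0.03 m).
It fails at once if the bob b is shifted by more than 30 mm (distance of bob_b from where it was at the start of the episode above 0.03 m).
It also fails if it takes over 67 s, if anything falls off the work surface, if the arm or the gripper's body presses on something with over 40 N, if the wrist force passes 120 N, or if a joint passes its speed limit or range.

## Robot

A 6-joint arm with a two-finger parallel gripper is mounted at the origin on the work surface. World frame = base frame: x ahead of the robot, y to its left, z up, the work surface at z = 0. Lengths are in m, angles in rad, forces in N, time in s.
With the tool pointing down it reaches from about 0.275 to 0.725 m from the base axis. Payload 5.6 kg.
Tool frame: the origin (TCP) lies at the very end of the fingers, on their centre line; the grasp point (between the pads) lies 19 mm behind it; y points along the fingers, x is the direction in which the jaws open and shut, and the axes are right-handed (so a half turn about y gives the same grasp; the last joint's range is limited). The gripper opens to 85 mm and grips with 20 to 120 N. Pads are 22 mm wide; open, the fingers measure 114 mm over their backs; the gripper's body (76 mm by 85 mm) begins 54 mm behind the grasp point. The pads swing forward as they close: fully open they stand 13 mm farther back than shut.
Start: joints at [1.568, 0.255, 0.108, 0, -1.424, -0.285], TCP at [0.156, 0.527, 0.199] pointing down, gripper open.
Joint ranges: [-2.95, 2.95], [-1.21, 1.97], [-1.09, 1.5], [-2.87, 1.71], [-2.94, -0.07], [-3.05, 3.05]. Speed limits (rad/s): [2.57, 2.57, 3.14, 3.14, 3.14, 3.14].

## Interface

Orientations are given as a rotation vector (axis times angle).
In Python, from cell import observe, camera, sign_off gives the robot as it stands. The module is installed in compiled form; this text tells all that it offers.
- The arm moves only by the shell command python3 -m inch 'ROWS' [FORCE]. ROWS is JSON, a list of rows, each an object with "offset": the shift along the world's x, y, z scaled (see below), a list of three; "rot": the turn, a rotation vector about the world's x, y, z scaled (see below), a list of three; "gripper": the finger opening in mm, from 0 to 85.4. In form: [{"offset": [x, y, z], "rot": [rx, ry, rz], "gripper": gripper}, ...]. A call has 1 to 20 rows; each row shifts and turns the commanded pose from where the row before left it; what a row does not reach is not made up. The controller multiplies each number of a shift by 400 mm and each number of a turn by 8 degrees. A row lasts 1/8 s, in which the tool goes at most 62.5 mm and 10.7 degrees, less where a joint would pass 70% of its speed; a pose out of reach is approached as far as the arm can. A call with a number of a shift or a turn outside -1 to 1 is refused whole. A call with a gripper value outside its range is refused whole. The fingers move at their own pace and stop on an object; FORCE is the grip in N (left out, the last holds). Time passes only in rows, so rows that do not move let the fingers close. It gives the time, the measured TCP pose, the force and the opening at its end, in the units of the state.
- observe(): the state, without advancing time (a new reading comes with each control period).
- camera(name): name is "scene" or "side" or "wrist"; returns a dict with "img" (400x640x3 uint8, blue, green, red), "fov_y" (degrees; the focal length in pixels is half the picture's height over the tangent of half this angle, whatever the lens; pixels are square), "cx", "cy" (the principal point, pixels), "dist" ([k1, k2, p1, p2, k3] as OpenCV has them; the pictures are not rectified), "rvec" (rotation vector, rad) and "tvec" (3), from world to camera coordinates, as OpenCV has them; the wrist camera has in their place "tool_from_camera" (4x4, takes a point from camera to tool coordinates, whose origin is the TCP and whose axes are the tool frame's). Camera axes: x right, y down, z forward; pixel columns grow to the right and rows downward; lengths in m; the calibration is good to about 2 mm. A picture is of the moment at which its call begins: read the wrist's pose just before it. There is no depth.
- sign_off(): hands the job in, once; it reports no verdict.
The state is a dict: "time_s": time; "joint_positions": joint angles; "joint_velocities": joint speeds; "tau": joint torques, N m; "ee_pos": TCP position; "tcp_rot": TCP orientation; "wrist_force": force on the tool from outside, world axes, zero at the start; "ft_torque": the same for the moment, N m; "finger_gap": finger opening in m.
Only numpy, scipy, OpenCV 4.12 (cv2) and the standard library are available. Lean on these libraries where they do the work, as an engineer would, in place of code of your own. Each camera call takes 0.05 s, during which the arm holds its last target.

## Working session

There is one attempt and no reset: what is moved stays moved. The work goes in short steps, Python scripts to look and compute and a shell command to move; the robot and the scene stay as the last step left them, time stands still between calls to the robot, and variables do not carry over. Pictures are saved under pics/ and viewed, and the job is handed in when it is done.

```bash
mkdir -p pics; ls; cat > h.py <<'E'
import numpy as np, cv2
from cell import observe, camera
from scipy.spatial.transform import Rotation as R
def K(c):
    f=200/np.tan(np.radians(c['fov_y'])/2)
    return np.array([[f,0,c['cx']],[0,f,c['cy']],[0,0,1]])
def ray(c,uv,st=None):
    p=cv2.undistortPoints(np.array([[uv]],float),K(c),np.array(c['dist'],float))[0,0]
    d=np.array([p[0],p[1],1.])
    if 'rvec' in c:
        Rm=cv2.Rodrigues(np.array(c['rvec'],float))[0]; t=np.array(c['tvec'],float).ravel()
        return -Rm.T@t, Rm.T@d/np.linalg.norm(d)
    T=np.array(c['tool_from_camera']); Rt=R.from_rotvec(st['tcp_rot']).as_matrix()
    return Rt@T[:3,3]+np.array(st['ee_pos']), Rt@T[:3,:3]@d/np.linalg.norm(d)
def onz(c,uv,z,st=None):
    o,d=ray(c,uv,st); return o+d*(z-o[2])/d[2]
def tri(rays):
    A=np.zeros((3,3));b=np.zeros(3)
    for o,d in rays:
        P=np.eye(3)-np.outer(d,d);A+=P;b+=P@o
    x=np.linalg.solve(A,b)
    return x,[np.linalg.norm((np.eye(3)-np.outer(d,d))@(x-o)) for o,d in rays]
def proj(c,X,st=None):
    X=np.atleast_2d(np.array(X,float))
    if 'rvec' in c: return cv2.projectPoints(X,np.array(c['rvec'],float),np.array(c['tvec'],float),K(c),np.array(c['dist'],float))[0][:,0]
    T=np.array(c['tool_from_camera']); Rt=R.from_rotvec(st['tcp_rot']).as_matrix()
    W=np.eye(4);W[:3,:3]=Rt;W[:3,3]=st['ee_pos'];M=np.linalg.inv(W@T)
    return cv2.projectPoints(X,cv2.Rodrigues(M[:3,:3])[0],M[:3,3],K(c),np.array(c['dist'],float))[0][:,0]
def snap(n,tag):
    import pickle
    st=observe();c=camera(n);cv2.imwrite(f'pics/{tag}.png',c['img']);pickle.dump((st,c),open(f'pics/{tag}.pkl','wb'));return st,c
def load(tag):
    import pickle;return pickle.load(open(f'pics/{tag}.pkl','rb'))
E
python3 - <<'E'
from h import *
for n in['scene','side','wrist']:
    st,c=snap(n,n+'0')
    if n!='wrist': print(n,ray(c,(320,200)),c['fov_y'])
print(st)
E
```

```text
pics
scene (array([1.28508142, 0.30388066, 0.69660878]), array([-0.74966104, -0.35824467, -0.55647919])) 50.19381362027883
side (array([0.50305248, 0.61492267, 0.95224712]), array([ 0.07679354, -0.61117577, -0.7877607 ])) 50.28337171728941
{'time_s': 0.1, 'joint_positions': array([ 1.56761509e+00,  2.55689523e-01,  1.07122851e-01, -4.00504723e-04,
       -1.42392012e+00, -2.84588062e-01]), 'joint_velocities': array([-0.00033034, -0.00099183,  0.00350273,  0.00130517,  0.00176072,
        0.00085891]), 'tau': array([-2.32496204e-03, -3.87604165e+01,  2.38474810e+01,  5.37797749e+00,
       -3.79786914e-03,  7.01986011e-06]), 'ee_pos': array([0.15592089, 0.52690792, 0.19858432]), 'tcp_rot': array([-1.06044324,  1.41731761, -1.41928801]), 'wrist_force': array([0.90893438, 0.30977608, 0.15558154]), 'ft_torque': array([0.02338457, 0.0226807 , 0.04705342]), 'finger_gap': 0.0853625139130326}
```

View pics/scene0.png

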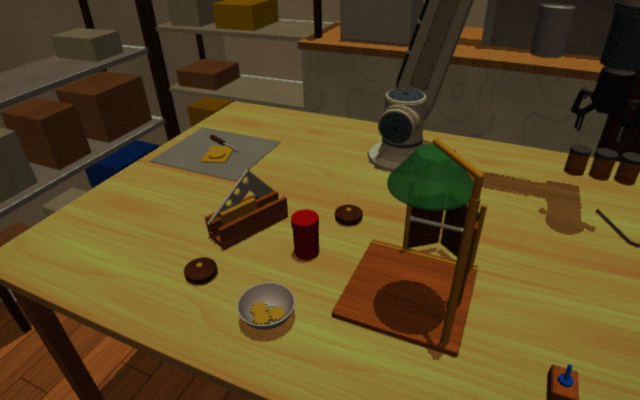

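View pics/side0.png

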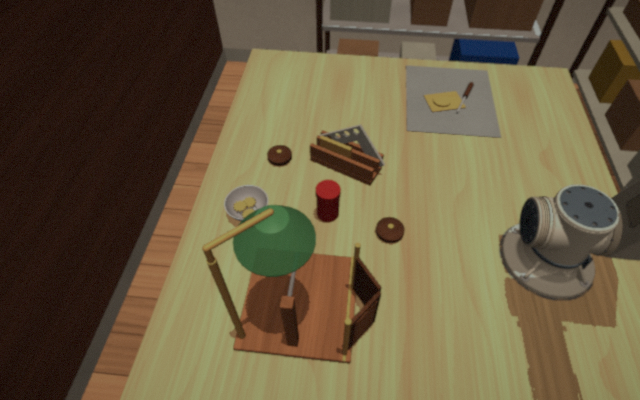

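View pics/wrist0.png

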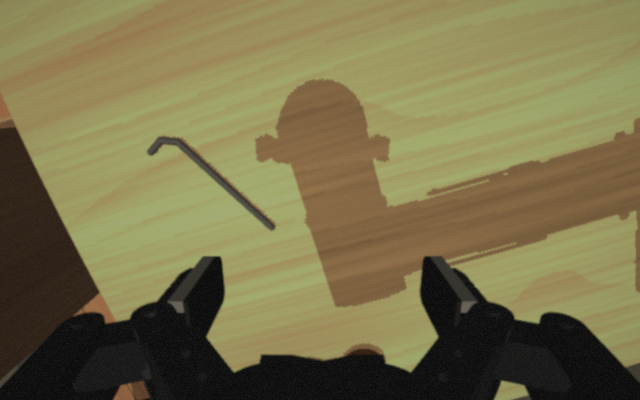

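```bash
python3 - <<'E'
from h import *
st,c=load('scene0');st,d=load('side0')
def z(im,x,y,w,h,n): 
    cv2.imwrite(f'pics/{n}.png',cv2.resize(im[y:y+h,x:x+w],(800,int(h*800/w)),interpolation=cv2.INTER_CUBIC))
def br(i): return np.clip(i.astype(float)*1.6,0,255).astype(np.uint8)
z(br(c['img']),330,130,200,150+70,'z1'.replace('z1','zs1')) if 0 else z(br(c['img']),330,130,290,217,'zs1')
z(br(d['img']),195,195,210,157,'zd1')
z(br(c['img']),180,150,200,150,'zs2')
z(br(d['img']),200,110,210,157,'zd2')
E
```

```text
(no output)
```

View pics/zs1.png

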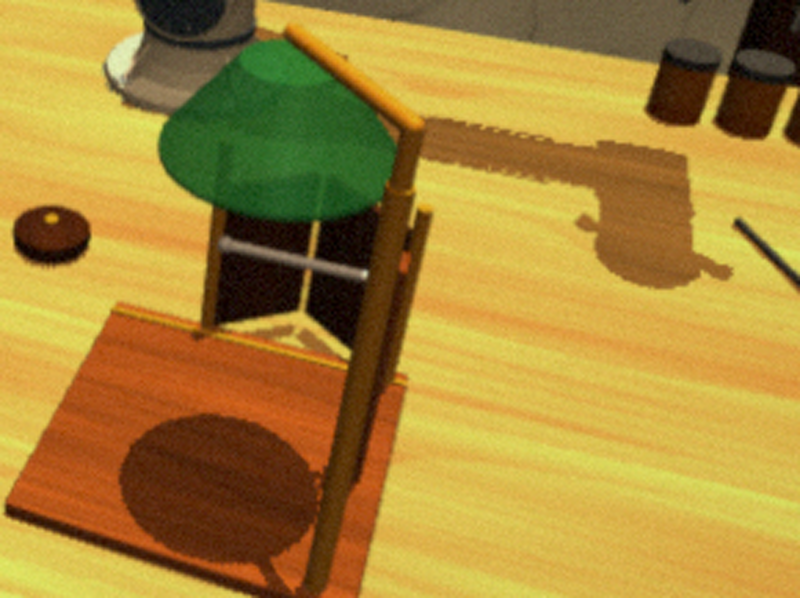

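View pics/zd1.png

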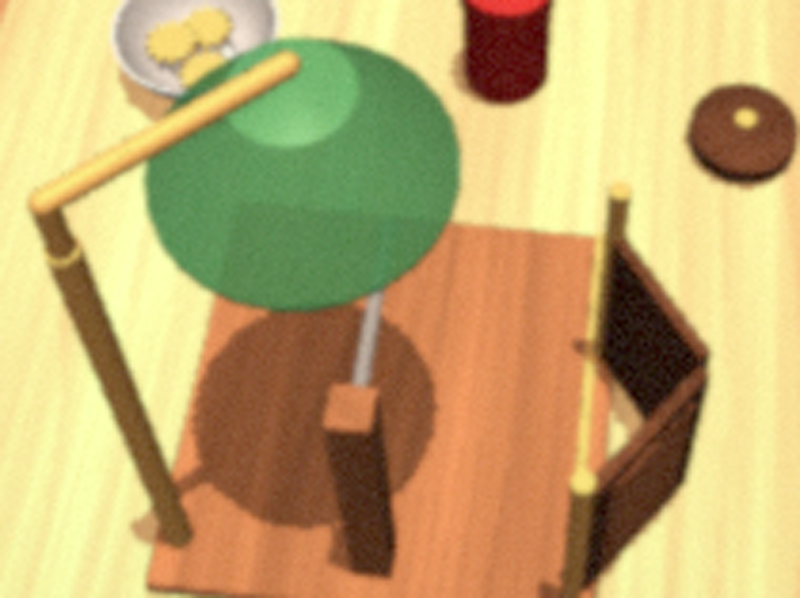

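View pics/zs2.png

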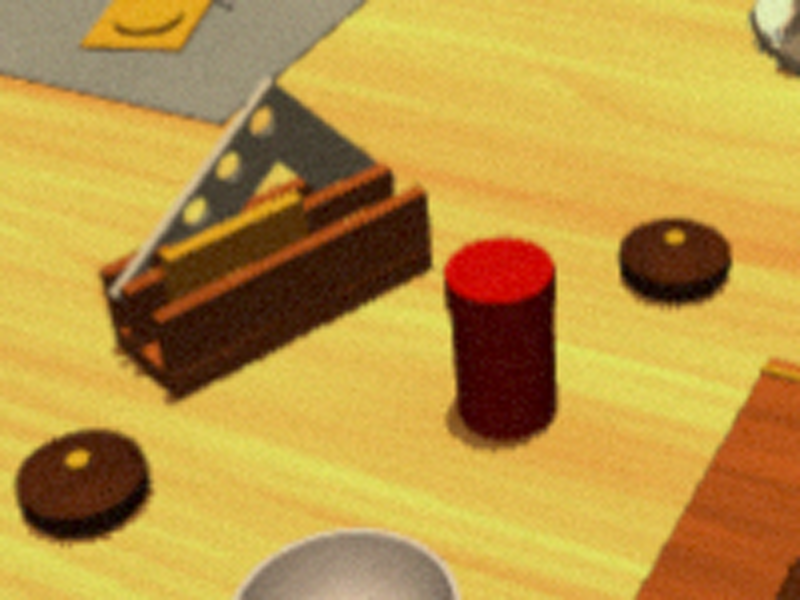

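View pics/zd2.png

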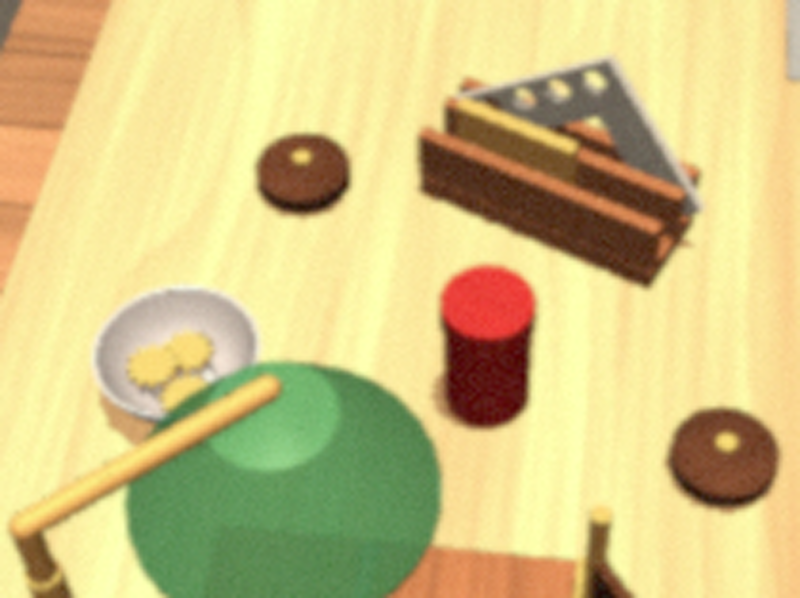

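```bash
cat > m1.py <<'E'
from h import *
_,c=load('scene0');_,d=load('side0')
S1=lambda u,v:(330+u*.3625-.3,130+v*.3625-.3)
D1=lambda u,v:(195+u*.2625-.3,195+v*.2625-.3)
S2=lambda u,v:(180+u*.25-.3,150+v*.25-.3)
D2=lambda u,v:(200+u*.2625-.3,110+v*.2625-.3)
np.set_printoptions(precision=4,suppress=True)
p=lambda n,x:print(n,x)
p('scene -x-y',onz(c,S1(118,305),.016));p('scene -x+y',onz(c,S1(405,380),.016));p('scene +x-y',onz(c,S1(8,508),.016))
p('side -x-y',onz(d,D1(600,238),.016));p('side +x+y',onz(d,D1(150,585),.016))
p('post top side',onz(d,D1(352,408),.22))
p('rod side',onz(d,D1(620,188),.21));p('rod scene',onz(c,S1(222,146),.21))
p('hinge post side',onz(d,D1(583,480),.191));p('hinge scene',onz(c,S1(425,210),.191))
p('pin tip scene',onz(c,S1(223,243),.2));p('pin post end scene',onz(c,S1(366,275),.2))
p('tin side',onz(d,D2(488,302),.11));p('tin scene',onz(c,S2(500,271),.11))
for n,u,v in(('bobA',303,158),('bobB',726,442)):p(n+' side',onz(d,D2(u,v),.031))
p('bobA scene',onz(c,S2(78,459),.031));p('bobB',onz(c,S2(675,237),.031))
p('blank side',[onz(d,D2(455,103),.088),onz(d,D2(578,150),.088)])
p('blank scene',[onz(c,S2(162,255),.088),onz(c,S2(303,198),.088)])
p('rack front wall top near edge side',[onz(d,D2(421,131),.065),onz(d,D2(658,236),.065)])
p('rack front wall scene',[onz(c,S2(158,318),.065),onz(c,S2(425,190),.065)])
p('apex',tri([ray(d,D2(610,60)),ray(c,S2(268,80))]))
p('hole1',tri([ray(d,D2(595,80)),ray(c,S2(262,122))]))
p('hole3',tri([ray(d,D2(526,98)),ray(c,S2(196,212))]))
p('bowl side',onz(d,D2(177,352),.045))
E
python3 m1.py
```

```text
scene -x-y [0.4835 0.0626 0.016 ]
scene -x+y [0.4867 0.317  0.016 ]
scene +x-y [0.741  0.0638 0.016 ]
side -x-y [0.4925 0.0616 0.016 ]
side +x+y [0.7337 0.3178 0.016 ]
post top side [0.6071 0.289  0.22  ]
rod side [0.4861 0.1443 0.21  ]
rod scene [0.4943 0.1438 0.21  ]
hinge post side [0.4934 0.301  0.191 ]
hinge scene [0.4957 0.3022 0.191 ]
pin tip scene [0.6062 0.1745 0.2   ]
pin post end scene [0.6055 0.2744 0.2   ]
tin side [ 0.5694 -0.0763  0.11  ]
tin scene [ 0.5748 -0.0766  0.11  ]
bobA side [ 0.7364 -0.2718  0.031 ]
bobB side [ 0.3999 -0.0349  0.031 ]
bobA scene [ 0.7384 -0.2733  0.031 ]
bobB [ 0.399  -0.0351  0.031 ]
blank side [array([ 0.6167, -0.2876,  0.088 ]), array([ 0.5197, -0.2477,  0.088 ])]
blank scene [array([ 0.6127, -0.2923,  0.088 ]), array([ 0.5247, -0.2444,  0.088 ])]
rack front wall top near edge side [array([ 0.6422, -0.2779,  0.065 ]), array([ 0.4558, -0.1891,  0.065 ])]
rack front wall scene [array([ 0.6434, -0.2779,  0.065 ]), array([ 0.4564, -0.1934,  0.065 ])]
apex (array([ 0.5018, -0.275 ,  0.156 ]), [np.float64(0.001220956699847907), np.float64(0.0012209566998477334)])
hole1 (array([ 0.5115, -0.2781,  0.1306]), [np.float64(0.0002841319069141347), np.float64(0.0002841319069141625)])
hole3 (array([ 0.5634, -0.301 ,  0.0866]), [np.float64(0.00030696017701983255), np.float64(0.000306960177019783)])
bowl side [ 0.788  -0.0601  0.045 ]
```

```bash
python3 - <<'E'
from h import *
np.set_printoptions(precision=3,suppress=True)
st,c=load('wrist0')
print(R.from_rotvec(st['tcp_rot']).as_matrix());print(c['tool_from_camera'])
def tgt(d,x):
    d=np.array(d,float);d/=np.linalg.norm(d);x=np.array(x,float);x-=d*(x@d);x/=np.linalg.norm(x)
    return R.from_matrix(np.c_[x,d,np.cross(x,d)])
R0=R.from_rotvec(st['tcp_rot'])
for x in([0,1,0],[0,-1,0]):
    T=tgt([.5,0,-.866],x); v=(T*R0.inv()).as_rotvec(degrees=True);print(x,v,v/8, np.linalg.norm(v)); print(T.as_matrix()[:,2])
E
```

```text
[[-0.284 -0.     0.959]
 [-0.959 -0.002 -0.284]
 [ 0.002 -1.     0.   ]]
[[ 1.    -0.001  0.     0.001]
 [-0.001 -0.277  0.961 -0.174]
 [-0.001 -0.961 -0.277  0.07 ]
 [ 0.     0.     0.     1.   ]]
[0, 1, 0] [  42.43    -6.289 -158.395] [  5.304  -0.786 -19.799] 164.1002243629508
[-0.866  0.    -0.5  ]
[0, -1, 0] [ -4.22  -29.8    16.138] [-0.528 -3.725  2.017] 34.15116643860185
[0.866 0.    0.5  ]
```

```bash
python3 -m inch '[{"offset":[0.066,-0.109,0.025],"rot":[-0.053,-0.372,0.202],"gripper":0},{"offset":[0.066,-0.109,0.025],"rot":[-0.053,-0.372,0.202],"gripper":0},{"offset":[0.066,-0.109,0.025],"rot":[-0.053,-0.372,0.202],"gripper":0},{"offset":[0.066,-0.109,0.025],"rot":[-0.053,-0.372,0.202],"gripper":0},{"offset":[0.066,-0.109,0.025],"rot":[-0.053,-0.372,0.202],"gripper":0},{"offset":[0.066,-0.109,0.025],"rot":[-0.053,-0.372,0.202],"gripper":0},{"offset":[0.066,-0.109,0.025],"rot":[-0.053,-0.372,0.202],"gripper":0},{"offset":[0.066,-0.109,0.025],"rot":[-0.053,-0.372,0.202],"gripper":0},{"offset":[0.066,-0.109,0.025],"rot":[-0.053,-0.372,0.202],"gripper":0},{"offset":[0.066,-0.109,0.025],"rot":[-0.053,-0.372,0.202],"gripper":0},{"offset":[0,0,0],"rot":[0,0,0],"gripper":0}]' 60
cat > s.py <<'E'
from h import *
np.set_printoptions(precision=4,suppress=True)
s=observe();M=R.from_rotvec(s['tcp_rot']).as_matrix()
print('t',s['time_s'],'tcp',s['ee_pos'],'toolx',M[:,0],'tooly',M[:,1],'F',s['wrist_force'],'gap',round(s['finger_gap'],4),'q',s['joint_positions'])
E
python3 s.py
```

```text
time_s: 1.52
ee_pos: [0.4203, 0.0879, 0.2997]
tcp_rot: [-0.812, 0.819, -1.415]
wrist_force: [0.4, 0.2, -0.2]
finger_gap: -0.0
t 1.525 tcp [0.4203 0.0879 0.2997] toolx [-0.0044 -1.     -0.0022] tooly [ 0.5004 -0.0004 -0.8658] F [ 0.4344  0.1618 -0.1841] gap -0.0 q [ 0.9869 -0.4154 -0.5484  0.4703 -1.1724  0.452 ]
```

```bash
python3 -m inch '[{"offset":[0.064,0,-0.1],"rot":[0,0,0],"gripper":0},{"offset":[0.064,0,-0.1],"rot":[0,0,0],"gripper":0},{"offset":[0.064,0,-0.1],"rot":[0,0,0],"gripper":0},{"offset":[0,0,0],"rot":[0,0,0],"gripper":0},{"offset":[0,0.03,0],"rot":[0,0,0],"gripper":0},{"offset":[0,0.03,0],"rot":[0,0,0],"gripper":0},{"offset":[0,0.03,0],"rot":[0,0,0],"gripper":0},{"offset":[0,0.03,0],"rot":[0,0,0],"gripper":0},{"offset":[0,0.03,0],"rot":[0,0,0],"gripper":0},{"offset":[0,0.03,0],"rot":[0,0,0],"gripper":0}]'
python3 - <<'E'
from h import *
for n in['scene','side']: snap(n,n+'1')
E
```

```text
time_s: 2.78
ee_pos: [0.4969, 0.1643, 0.1796]
tcp_rot: [-0.815, 0.816, -1.411]
wrist_force: [-0.1, -2.0, 1.1]
finger_gap: -0.0
```

View pics/side1.png

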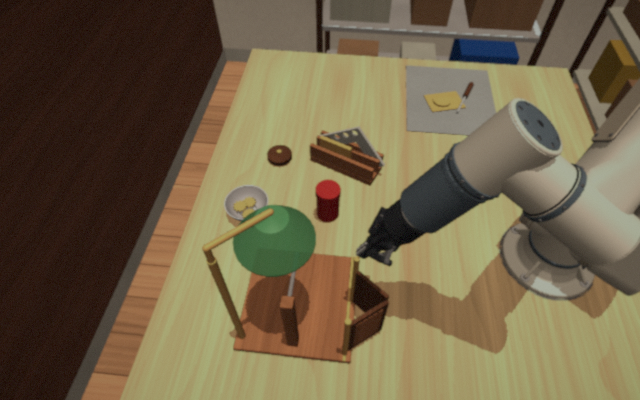

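Side view: the fingertip is against the rod at about (357,262) and the screen is folding, with a 2 N contact force. I'll keep pushing.

```bash
python3 -m inch '[{"offset":[0,0.03,0],"rot":[0,0,0],"gripper":0},{"offset":[0,0.03,0],"rot":[0,0,0],"gripper":0},{"offset":[0,0.03,0],"rot":[0,0,0],"gripper":0},{"offset":[0,0.03,0],"rot":[0,0,0],"gripper":0},{"offset":[0,0.03,0],"rot":[0,0,0],"gripper":0},{"offset":[0,0.03,0],"rot":[0,0,0],"gripper":0},{"offset":[0,0.03,0],"rot":[0,0,0],"gripper":0},{"offset":[0,0.015,0],"rot":[0,0,0],"gripper":0},{"offset":[0,0.01,0],"rot":[0,0,0],"gripper":0}]'
python3 - <<'E'
from h import *
st,c=snap('side','side2')
cv2.imwrite('pics/zd2b.png',cv2.resize(c['img'][200:370,280:450],(680,680),interpolation=cv2.INTER_CUBIC)[:600])
E
```

```text
time_s: 4.0
ee_pos: [0.4969, 0.2578, 0.1793]
tcp_rot: [-0.816, 0.816, -1.411]
wrist_force: [-0.5, -0.7, 0.2]
finger_gap: -0.0003
```

View pics/zd2b.png

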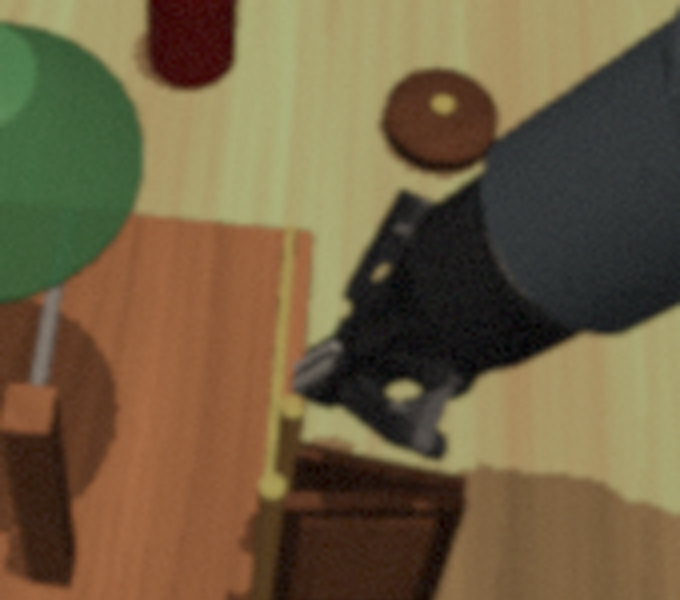

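```bash
python3 - <<'E'
from h import *
st,c=load('side2'); print(onz(c,(280+291/4,200+405/4),.21),onz(c,(280+272/4,200+487/4),.191))
E
python3 -m inch '[{"offset":[0,0.015,0],"rot":[0,0,0],"gripper":0},{"offset":[0,0.015,0],"rot":[0,0,0],"gripper":0},{"offset":[0,0.01,0],"rot":[0,0,0],"gripper":0},{"offset":[0,0,0],"rot":[0,0,0],"gripper":0}]'
```

```text
[0.48717405 0.27027533 0.21      ] [0.49276886 0.30291398 0.191     ]
time_s: 4.55
ee_pos: [0.4969, 0.2738, 0.1794]
tcp_rot: [-0.816, 0.816, -1.41]
wrist_force: [-0.2, -0.4, 0.7]
finger_gap: 0.0
```

```bash
python3 -m inch '[{"offset":[0,0.008,0],"rot":[0,0,0],"gripper":0},{"offset":[0,0.005,0],"rot":[0,0,0],"gripper":0},{"offset":[0,0,0],"rot":[0,0,0],"gripper":0}]'
python3 - <<'E'
from h import *
st,c=snap('side','side3')
cv2.imwrite('pics/zd3b.png',cv2.resize(c['img'][200:370,280:450],(680,680),interpolation=cv2.INTER_CUBIC)[:600])
E
```

```text
time_s: 4.92
ee_pos: [0.4968, 0.2779, 0.1793]
tcp_rot: [-0.816, 0.816, -1.412]
wrist_force: [-0.9, -3.3, 1.6]
finger_gap: 0.0001
```

View pics/zd3b.png

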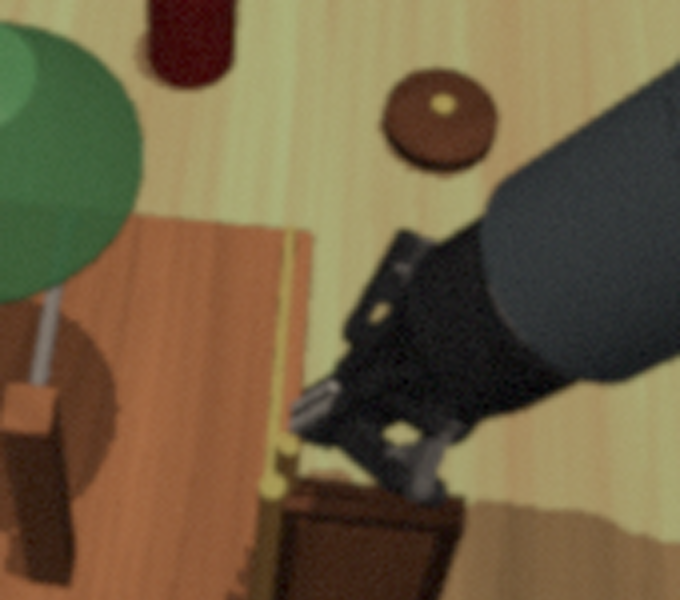

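```bash
python3 -m inch '[{"offset":[0,0.005,0],"rot":[0,0,0],"gripper":0},{"offset":[0,0.005,0],"rot":[0,0,0],"gripper":0},{"offset":[0,0.005,0],"rot":[0,0,0],"gripper":0},{"offset":[0,0,0],"rot":[0,0,0],"gripper":0}]'
python3 - <<'E'
from h import *
st,c=snap('side','side4')
cv2.imwrite('pics/zd4b.png',cv2.resize(c['img'][260:360,310:420],(800,727),interpolation=cv2.INTER_CUBIC)[:600])
E
```

```text
time_s: 5.48
ee_pos: [0.497, 0.2837, 0.1803]
tcp_rot: [-0.815, 0.815, -1.412]
wrist_force: [-6.3, -6.7, 7.7]
finger_gap: 0.0001
```

View pics/zd4b.png

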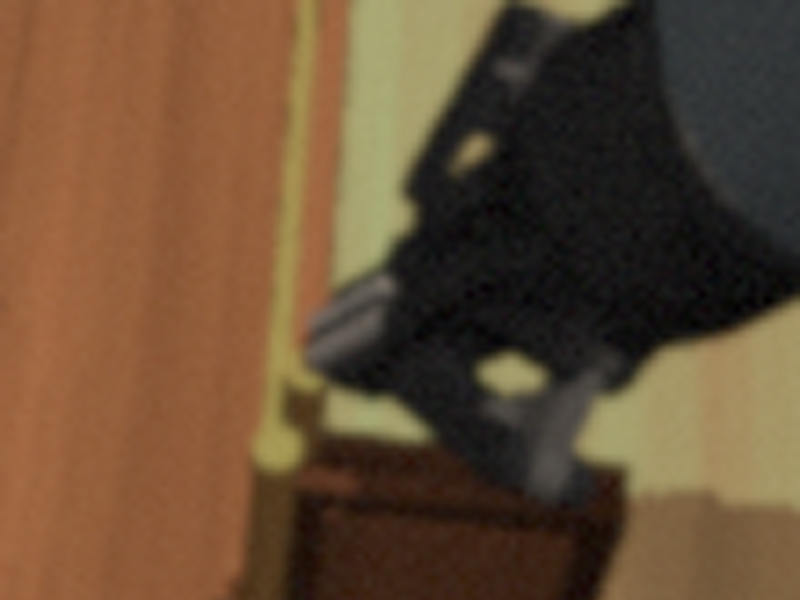

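```bash
python3 - <<'E'
from h import *
for tag,uv in(('side3',(280+287/4,200+440/4)),('side4',(310+305*.1375,260+380*.1375))):
  st,c=load(tag); print(tag,onz(c,uv,.21),st['ee_pos'])
# theoretical: project rod axis top at flat, and mid hinge
print([(proj(c,[.488,y,.21])[0]-[310,260])/.1375 for y in(.276,.284,.292)])
E
```

```text
side3 [0.48783876 0.28763946 0.21      ] [0.49684798 0.2778687  0.17932938]
side4 [0.48719713 0.2919402  0.21      ] [0.49703223 0.2837151  0.18030441]
[array([306.15783061, 320.54542613]), array([303.99318463, 350.03211855]), array([301.8015327 , 379.89498097])]
```

```bash
python3 -m inch '[{"offset":[0,-0.06,0],"rot":[0,0,0],"gripper":0},{"offset":[0,-0.1,0.02],"rot":[0,0,0],"gripper":0},{"offset":[-0.08,-0.1,0.08],"rot":[0,0,0],"gripper":0},{"offset":[-0.05,-0.12,0.07],"rot":[0,0,0],"gripper":0},{"offset":[-0.05,-0.12,0.07],"rot":[0,0,0],"gripper":0}]'
cat > goal.py <<'E'
import sys
from h import *
np.set_printoptions(precision=4,suppress=True)
def tgt(d,x):
    d=np.array(d,float);d/=np.linalg.norm(d);x=np.array(x,float);x-=d*(x@d);x/=np.linalg.norm(x)
    return R.from_matrix(np.c_[x,d,np.cross(x,d)])
def delta(pos,T):
    s=observe();R0=R.from_rotvec(s['tcp_rot'])
    print('tcp now',s['ee_pos'],'goal',pos,'offset units',(np.array(pos)-s['ee_pos'])/.4,'rot units',(T*R0.inv()).as_rotvec(degrees=True)/8)
def bw(pb,mid,yaw=-24.5,p=37.6):
    Rb=R.from_euler('ZY',[yaw,p],degrees=True); return np.array(mid)+Rb.apply(pb), Rb
E
python3 - <<'E'
from goal import *
mid=[.549,-.299,.089]
G,Rb=bw([-.068,0,-.004],mid)
a=np.radians(38);d=Rb.apply([np.cos(a),0,-np.sin(a)]);T=tgt(d,-Rb.apply([0,1,0]))
print(G,d,G+.019*d); delta(G+.019*d-.1*d,T)
for n in['scene','side']: snap(n,n+'5')
_,c=load('side5');cv2.imwrite('pics/zd5.png',cv2.resize(c['img'][190:370,240:440],(660,594),interpolation=cv2.INTER_CUBIC))
E
```

```text
time_s: 6.15
ee_pos: [0.4243, 0.0841, 0.2766]
tcp_rot: [-0.814, 0.815, -1.408]
wrist_force: [0.9, 0.2, 1.0]
finger_gap: 0.0002
[ 0.4978 -0.2756  0.1273] [ 0.2263 -0.1031 -0.9686] [ 0.5021 -0.2776  0.1089]
tcp now [0.4243 0.0841 0.2766] goal [ 0.4794 -0.2673  0.2058] offset units [ 0.1379 -0.8786 -0.177 ] rot units [ 0.3947  1.9273 -3.0633]
```

View pics/zd5.png

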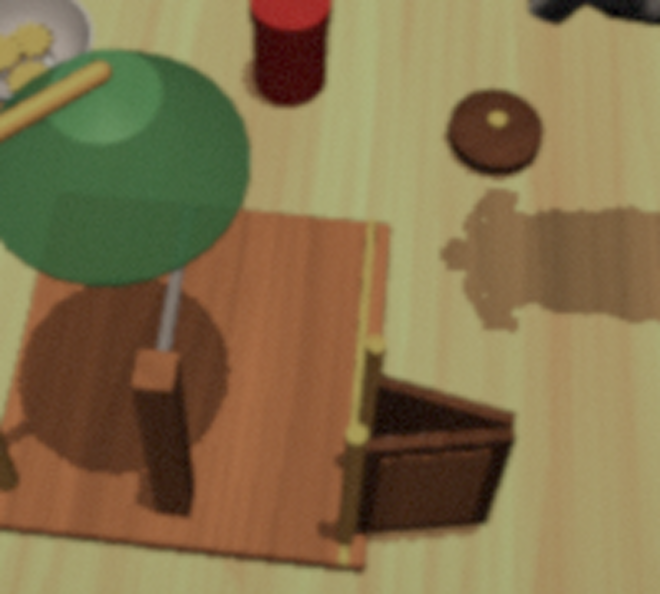

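View pics/scene5.png

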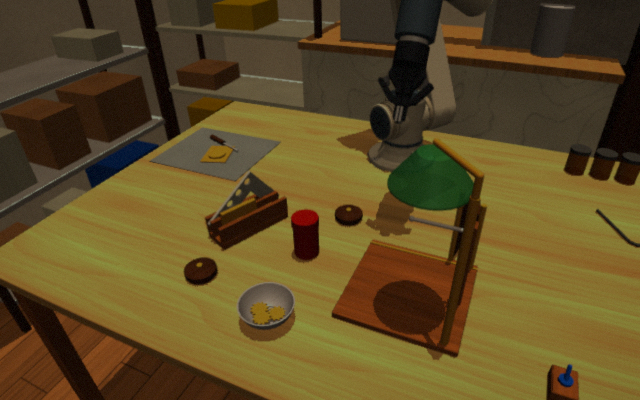

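```bash
python3 - <<'E'
from h import *
st,c=load('side5'); print(onz(c,(240+374/3.3,190+345/3.3),.21))
E
```

```text
[0.4869952  0.25668181 0.21      ]
```

The screen opened again as I retreated: the rod is now at y≈0.257, so a knuckle must have dragged the panel. I'll push again higher up and lift off vertically.

```bash
python3 -m inch '[{"offset":[0.044,0.0725,-0.049],"rot":[0,0,0],"gripper":0},{"offset":[0.044,0.0725,-0.049],"rot":[0,0,0],"gripper":0},{"offset":[0.044,0.0725,-0.049],"rot":[0,0,0],"gripper":0},{"offset":[0.044,0.0725,-0.049],"rot":[0,0,0],"gripper":0},{"offset":[0,0.03,0],"rot":[0,0,0],"gripper":0},{"offset":[0,0.03,0],"rot":[0,0,0],"gripper":0},{"offset":[0,0.03,0],"rot":[0,0,0],"gripper":0},{"offset":[0,0.03,0],"rot":[0,0,0],"gripper":0},{"offset":[0,0.03,0],"rot":[0,0,0],"gripper":0},{"offset":[0,0.025,0],"rot":[0,0,0],"gripper":0},{"offset":[0,0.01,0],"rot":[0,0,0],"gripper":0},{"offset":[0,0,0],"rot":[0,0,0],"gripper":0}]'
python3 - <<'E'
from h import *
st,c=snap('side','side6')
cv2.imwrite('pics/zd6b.png',cv2.resize(c['img'][260:360,310:420],(800,727),interpolation=cv2.INTER_CUBIC)[:600])
E
```

```text
time_s: 7.75
ee_pos: [0.4952, 0.2747, 0.1968]
tcp_rot: [-0.816, 0.816, -1.411]
wrist_force: [0.3, 0.3, -0.4]
finger_gap: 0.0002
```

View pics/zd6b.png

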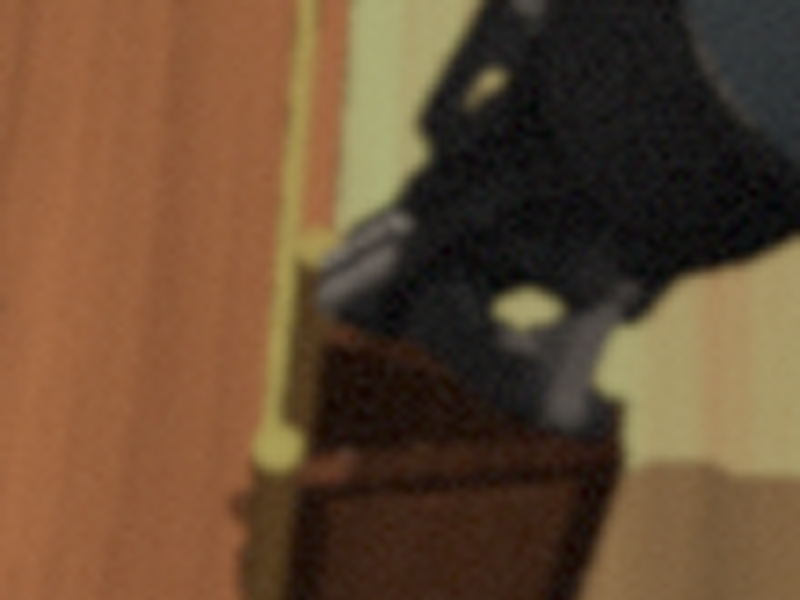

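```bash
python3 - <<'E'
from h import *
st,c=load('side6'); f=lambda X:(proj(c,X)[0]-[310,260])/.1375
M=R.from_rotvec(st['tcp_rot']).as_matrix();p=st['ee_pos']
print('tcp',f(p),'grasp',f(p-.019*M[:,1]),'tip+z',f(p+.011*M[:,2]),'tip-z',f(p-.011*M[:,2]))
print(onz(c,(310+315*.1375,260+243*.1375),.21), f([.488,.2545,.21]),f([.488,.2545,.165]))
st,c=load('side3');p=st['ee_pos'];f=lambda X:(proj(c,X)[0]-[280,200])*4
print(f(p),f(p-.019*M[:,1]))
E
```

```text
tcp [276.02705828 334.61259593] grasp [316.06399465 311.10564158] tip+z [240.05048421 321.88126923] tip-z [311.67536752 347.23061608]
[0.48718858 0.25438067 0.21      ] [311.84541818 243.10821341] [303.03413329 316.91535612]
[266.30960957 445.33137982] [287.91024966 432.95201986]
```

```bash
python3 - <<'E'
from h import *
for n in('wrist','scene'):
    st,c=snap(n,n+'6'); p=st['ee_pos'];M=R.from_rotvec(st['tcp_rot']).as_matrix()
    print(n,proj(c,[p,p-.019*M[:,1],[.488,.2545,.21]],st))
i=c['img'];cv2.imwrite('pics/zs6.png',cv2.resize(i[140:290,360:510],(600,600),interpolation=cv2.INTER_CUBIC))
E
```

```text
wrist [[320.92002679 234.69421276]
 [320.8396936  248.70650025]
 [359.61095928 244.92811959]]
scene [[470.59041916 200.51962398]
 [472.57128912 191.60088645]
 [462.51872786 191.56657447]]
```

View pics/wrist6.png

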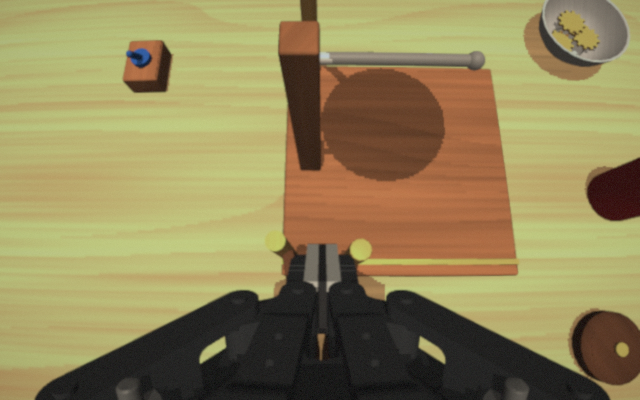

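View pics/zs6.png

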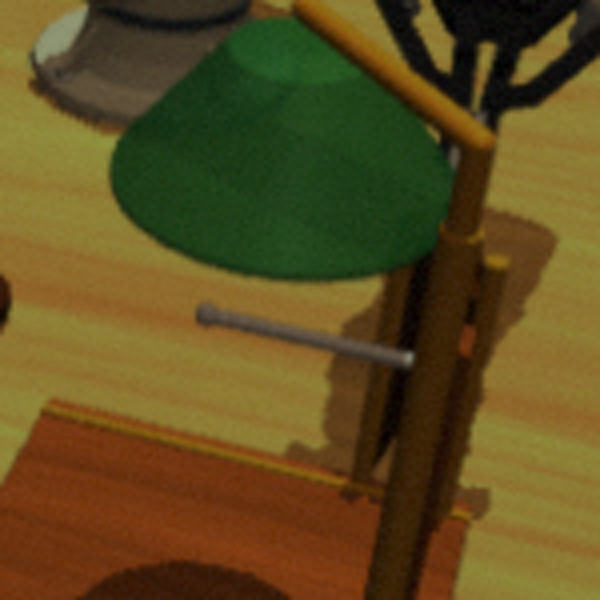

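Wrist view: the fingertip at (322,245) sits between the hinge post at (276,242) and the rod at (360,250). It slipped past the rod, and the real finger end is about 12 mm short of the TCP. I'll lift, go back to the rod's -y side, go deeper, and push only until the first firm contact.

```bash
python3 -m inch '[{"offset":[0,0,0.12],"rot":[0,0,0],"gripper":0},{"offset":[0,-0.14,0.02],"rot":[0,0,0],"gripper":0},{"offset":[0,-0.04,0],"rot":[0,0,0],"gripper":0},{"offset":[0.01,0,-0.1],"rot":[0,0,0],"gripper":0},{"offset":[0.01,0,-0.1],"rot":[0,0,0],"gripper":0},{"offset":[0,0.02,0],"rot":[0,0,0],"gripper":0},{"offset":[0,0.03,0],"rot":[0,0,0],"gripper":0},{"offset":[0,0.03,0],"rot":[0,0,0],"gripper":0},{"offset":[0,0.03,0],"rot":[0,0,0],"gripper":0},{"offset":[0,0.02,0],"rot":[0,0,0],"gripper":0},{"offset":[0,0.02,0],"rot":[0,0,0],"gripper":0},{"offset":[0,0,0],"rot":[0,0,0],"gripper":0}]'
python3 - <<'E'
from h import *
for n in('wrist','side'): st,c=snap(n,n+'7')
cv2.imwrite('pics/zd7b.png',cv2.resize(c['img'][260:360,310:420],(800,727),interpolation=cv2.INTER_CUBIC)[:600])
E
```

```text
time_s: 9.4
ee_pos: [0.5032, 0.2632, 0.1728]
tcp_rot: [-0.816, 0.816, -1.41]
wrist_force: [-0.2, 0.4, -0.2]
finger_gap: 0.0004
```

View pics/zd7b.png

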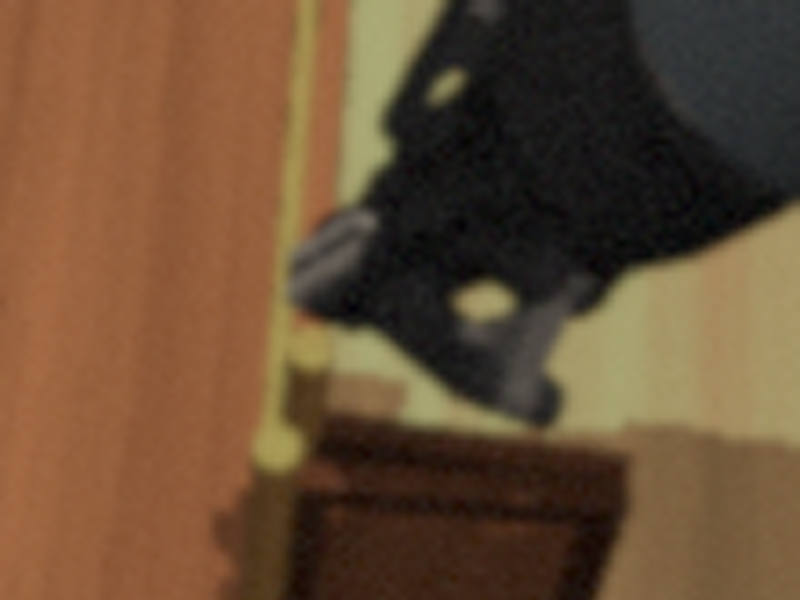

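View pics/wrist7.png

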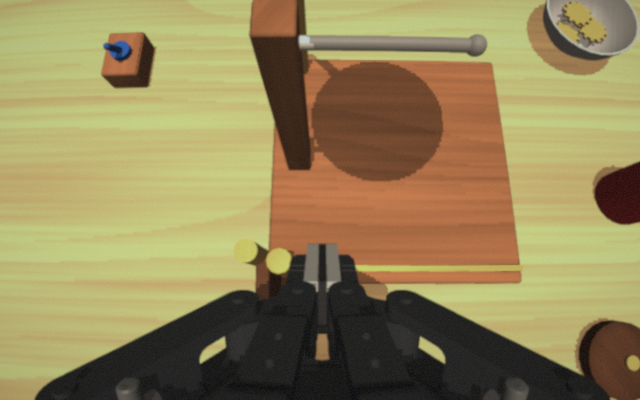

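```bash
python3 -m inch '[{"offset":[0,0.012,0],"rot":[0,0,0],"gripper":0},{"offset":[0,0.012,0],"rot":[0,0,0],"gripper":0},{"offset":[0,0.006,0],"rot":[0,0,0],"gripper":0},{"offset":[0,0,0],"rot":[0,0,0],"gripper":0}]'
python3 - <<'E'
from h import *
for n in('wrist','side'): st,c=snap(n,n+'8')
f=lambda y:(proj(c,[.488,y,.21])[0]-[310,260])/.1375
print(f(.284),f(.289),f(.293))
cv2.imwrite('pics/zd8b.png',cv2.resize(c['img'][260:360,310:420],(800,727),interpolation=cv2.INTER_CUBIC)[:600])
E
```

```text
time_s: 10.0
ee_pos: [0.5032, 0.271, 0.1725]
tcp_rot: [-0.819, 0.815, -1.417]
wrist_force: [-0.0, -10.1, 4.8]
finger_gap: 0.0
[303.99318463 350.03211855] [302.62659997 368.6518554 ] [301.52565134 383.65465803]
```

View pics/zd8b.png

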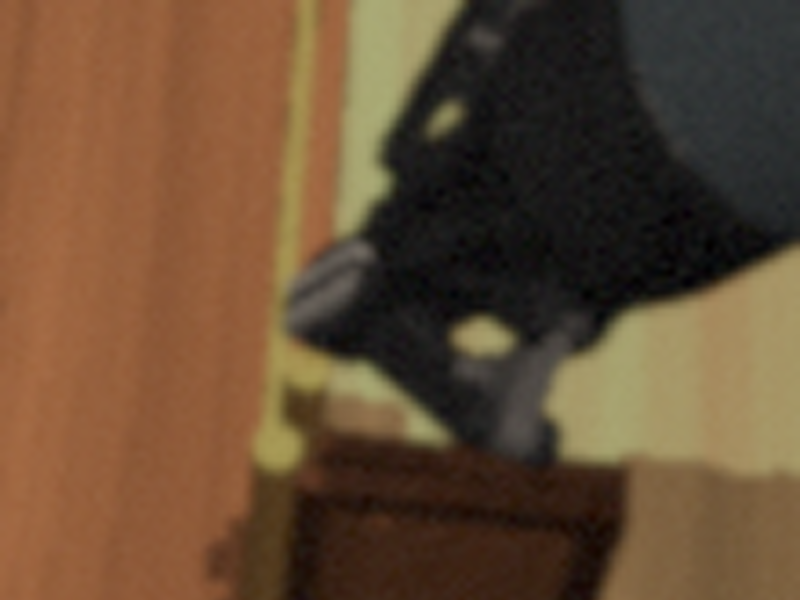

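View pics/wrist8.png

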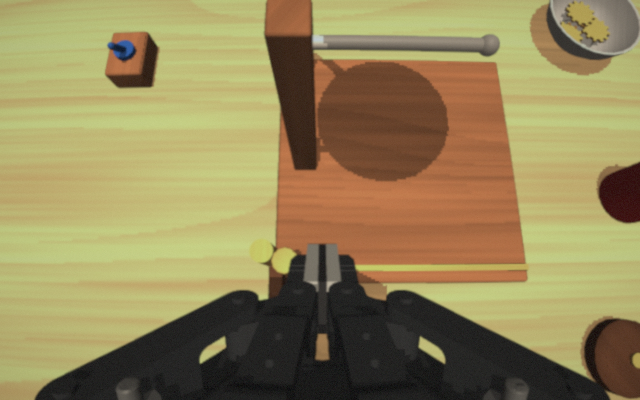

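Firm stop at 10 N, and the rod touches the post in the wrist view at (262,250)/(284,260). I'll back straight off and then lift.

```bash
python3 -m inch '[{"offset":[0,-0.03,0],"rot":[0,0,0],"gripper":0},{"offset":[0,-0.05,0],"rot":[0,0,0],"gripper":0},{"offset":[0,-0.05,0.08],"rot":[0,0,0],"gripper":0},{"offset":[-0.06,-0.1,0.08],"rot":[0,0,0],"gripper":0},{"offset":[-0.06,-0.12,0.06],"rot":[0,0,0],"gripper":40},{"offset":[-0.03,-0.14,0.05],"rot":[0,0,0],"gripper":40}]'
python3 - <<'E'
from goal import *
for n in['scene','side']: snap(n,n+'9')
_,c=load('side9');cv2.imwrite('pics/zd9.png',cv2.resize(c['img'][190:370,240:440],(660,594),interpolation=cv2.INTER_CUBIC))
mid=[.549,-.299,.089]
G,Rb=bw([-.068,0,-.004],mid)
a=np.radians(38);d=Rb.apply([np.cos(a),0,-np.sin(a)]);T=tgt(d,-Rb.apply([0,1,0]))
print(G,d,G+.019*d); delta(G+.019*d-.1*d,T)
E
```

```text
time_s: 10.85
ee_pos: [0.4421, 0.0773, 0.282]
tcp_rot: [-0.814, 0.815, -1.408]
wrist_force: [1.0, -0.8, 0.1]
finger_gap: 0.0356
[ 0.4978 -0.2756  0.1273] [ 0.2263 -0.1031 -0.9686] [ 0.5021 -0.2776  0.1089]
tcp now [0.4426 0.0755 0.2844] goal [ 0.4794 -0.2673  0.2058] offset units [ 0.0921 -0.857  -0.1967] rot units [ 0.3759  1.9638 -3.0297]
```

View pics/zd9.png

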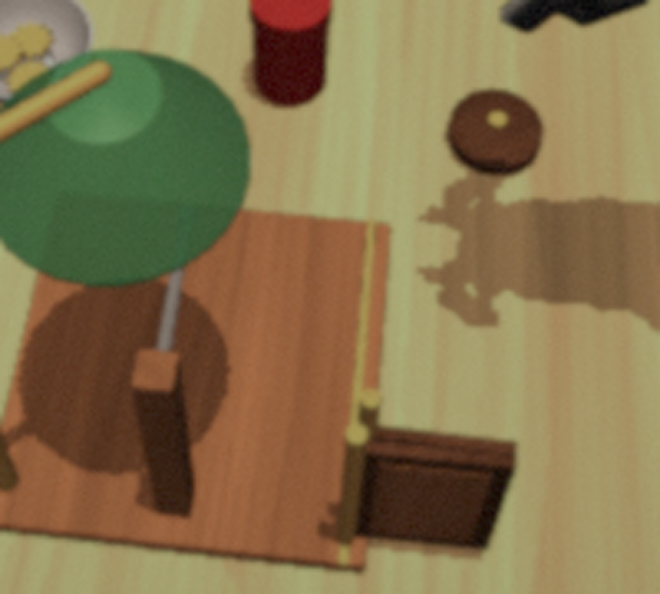

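The screen is now flat: panels parallel, rod (370,398) against the post (357,433). Next is the rack.

```bash
python3 -m inch '[{"offset":[0.0115,-0.107,-0.0246],"rot":[0.047,0.245,-0.379],"gripper":40},{"offset":[0.0115,-0.107,-0.0246],"rot":[0.047,0.245,-0.379],"gripper":40},{"offset":[0.0115,-0.107,-0.0246],"rot":[0.047,0.245,-0.379],"gripper":40},{"offset":[0.0115,-0.107,-0.0246],"rot":[0.047,0.245,-0.379],"gripper":40},{"offset":[0.0115,-0.107,-0.0246],"rot":[0.047,0.245,-0.379],"gripper":40},{"offset":[0.0115,-0.107,-0.0246],"rot":[0.047,0.245,-0.379],"gripper":40},{"offset":[0.0115,-0.107,-0.0246],"rot":[0.047,0.245,-0.379],"gripper":40},{"offset":[0.0115,-0.107,-0.0246],"rot":[0.047,0.245,-0.379],"gripper":40},{"offset":[0,0,0],"rot":[0,0,0],"gripper":40},{"offset":[0,0,0],"rot":[0,0,0],"gripper":40}]'
python3 s.py
python3 - <<'E'
from goal import *
st,c=snap('wrist','wrist10')
mid=[.549,-.299,.089]
P=[[-.085,0,.022],[.085,0,.022],[-.0605,0,.008],[-.0245,0,.008],[-.085,0,-.122],[-.068,0,-.004]]
print(proj(c,[bw(p,mid)[0] for p in P],st))
E
```

```text
time_s: 12.2
ee_pos: [0.4798, -0.2638, 0.202]
tcp_rot: [-0.837, 1.288, -1.658]
wrist_force: [-1.0, 0.5, -0.5]
finger_gap: 0.0402
t 12.2 tcp [ 0.4798 -0.2638  0.202 ] toolx [-0.412  -0.9112  0.005 ] tooly [ 0.2203 -0.1049 -0.9698] F [-1.0199  0.4852 -0.5109] gap 0.0402 q [-0.1672  0.0623 -0.1771  0.0752 -1.0952  1.2875]
[[325.2663 192.3769]
 [323.945   55.7442]
 [324.7645 177.8766]
 [324.4718 144.2451]
 [323.2926 276.5138]
 [324.6295 195.2058]]
```

View pics/wrist10.png

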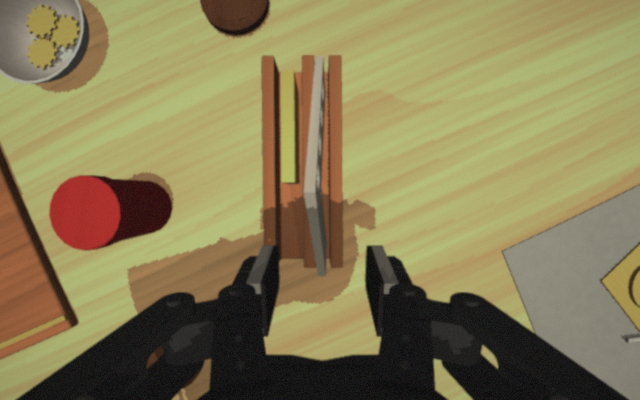

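```bash
python3 - <<'E'
from goal import *
st,c=load('wrist10')
cv2.imwrite('pics/zw10.png',cv2.resize(c['img'][40:290,240:400],(512,800),interpolation=cv2.INTER_CUBIC)[:,:][0:600])
u=np.array([.910,-.4147,0]);v=np.array([.4147,.910,0]);o=np.array([.549,-.299,0])
for n,uv,z in(('apex',(313,192),.158),('barend',(319.5,57),.055),('foot outer corner',(321.5,272),.0442)):
    p=onz(c,uv,z,st);print(n,p,'rack x,y rel mid',(p-o)@u,(p-o)@v)
E
```

```text
apex [ 0.5036 -0.2691  0.158 ] rack x,y rel mid -0.05368624969466342 0.008403148452927769
barend [ 0.623  -0.3279  0.055 ] rack x,y rel mid 0.07932721125762533 0.004396875023126557
foot outer corner [ 0.4251 -0.2405  0.0442] rack x,y rel mid -0.1370512449543409 0.0018699542328789217
```

View pics/zw10.png

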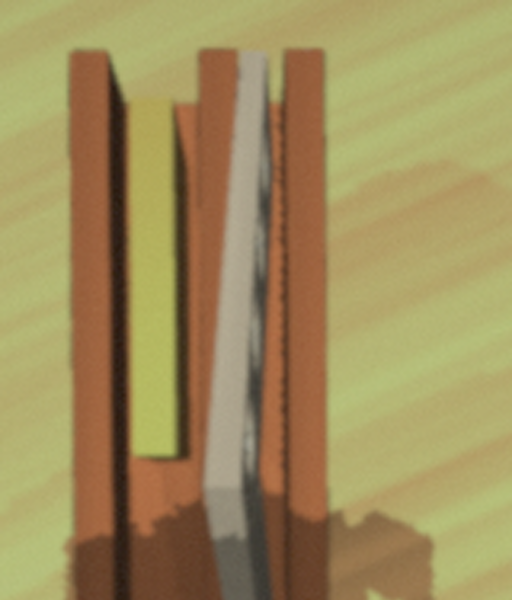

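```bash
python3 -m inch '[{"offset":[0.0165,-0.005,-0.062],"rot":[0,0,0],"gripper":40},{"offset":[0.0165,-0.005,-0.062],"rot":[0,0,0],"gripper":40},{"offset":[0.0165,-0.0055,-0.062],"rot":[0,0,0],"gripper":40},{"offset":[0.0165,-0.0055,-0.061],"rot":[0,0,0],"gripper":40},{"offset":[0,0,0],"rot":[0,0,0],"gripper":40}]' 
python3 s.py
python3 - <<'E'
from h import *
st,c=snap('wrist','wrist11')
E
```

```text
time_s: 12.88
ee_pos: [0.5054, -0.2709, 0.1023]
tcp_rot: [-0.84, 1.29, -1.656]
wrist_force: [-0.2, 0.5, 0.4]
finger_gap: 0.0398
t 12.875 tcp [ 0.5054 -0.2709  0.1023] toolx [-0.4103 -0.9119  0.0055] tooly [ 0.2178 -0.1039 -0.9704] F [-0.2046  0.5381  0.4241] gap 0.0398 q [-0.1741  0.1791 -0.3082  0.086  -0.8502  1.2736]
```

View pics/wrist11.png

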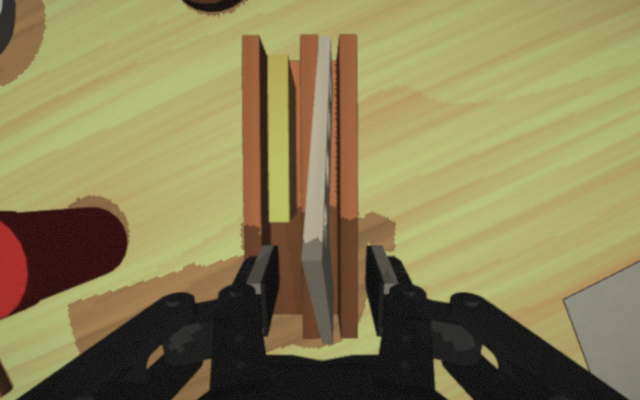

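```bash
python3 -m inch '[{"offset":[0,0,0],"rot":[0,0,0],"gripper":15},{"offset":[0,0,0],"rot":[0,0,0],"gripper":15},{"offset":[0,0,0],"rot":[0,0,0],"gripper":0},{"offset":[0,0,0],"rot":[0,0,0],"gripper":0},{"offset":[0,0,0],"rot":[0,0,0],"gripper":0}]' 100
python3 - <<'E'
from h import *
for n in ('wrist','side'): st,c=snap(n,n+'12')
cv2.imwrite('pics/zd12.png',cv2.resize(c['img'][60:230,240:460],(776,600),interpolation=cv2.INTER_CUBIC))
E
```

```text
time_s: 13.55
ee_pos: [0.5068, -0.2729, 0.1048]
tcp_rot: [-0.837, 1.286, -1.659]
wrist_force: [-2.9, -0.4, 6.4]
finger_gap: 0.0052
```

View pics/wrist12.png

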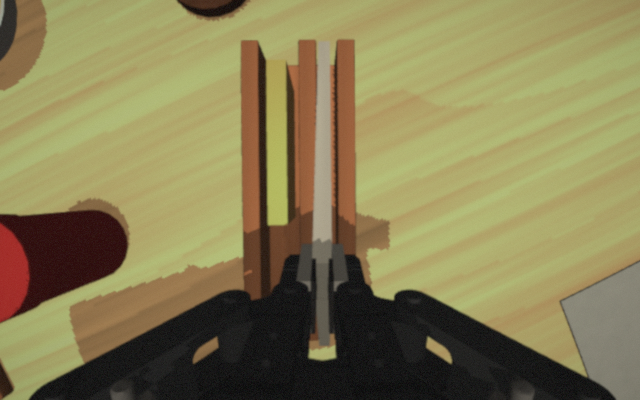

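View pics/zd12.png

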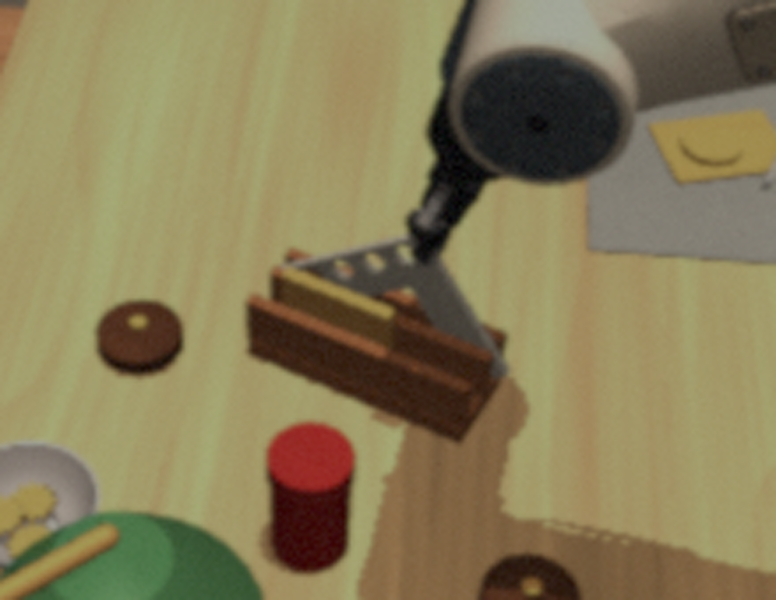

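```bash
python3 - <<'E'
from h import *
st,c=load('side12');p=st['ee_pos'];M=R.from_rotvec(st['tcp_rot']).as_matrix()
f=lambda X:(proj(c,X)-[240,60])*3.527
print(f([p,p-.012*M[:,1],p-.019*M[:,1],p-.025*M[:,1],p-.055*M[:,1]]))
cv2.imwrite('pics/zd12b.png',cv2.resize(c['img'][110:180,300:400],(800,560),interpolation=cv2.INTER_CUBIC))
print((proj(c,[p,p-.012*M[:,1],p-.019*M[:,1],p-.025*M[:,1]])-[300,110])*8)
E
```

```text
[[412.26861626 278.48863506]
 [416.37575636 269.24472589]
 [418.80382692 263.7799049 ]
 [420.90427638 259.05246713]
 [431.68141308 234.79675725]]
[[455.11452512 231.67254905]
 [464.43040852 210.70536068]
 [469.93779852 198.30996291]
 [474.70207287 187.58711003]]
```

View pics/zd12b.png

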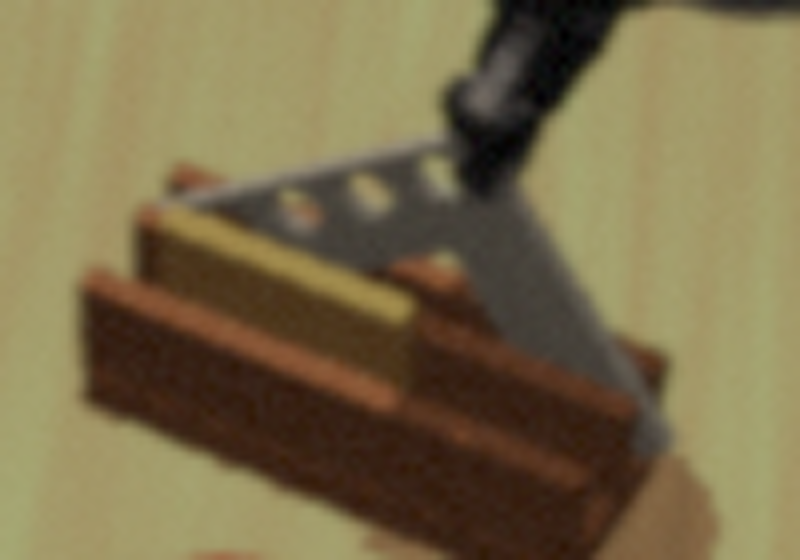

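Side close-up: the pads grip the bracket's corner over hole 1, with the fingertip at (480,195). Holes 2 to 4 are free. I'll lift now.

```bash
python3 -m inch '[{"offset":[0,0,0.03],"rot":[0,0,0],"gripper":0},{"offset":[0,0,0.05],"rot":[0,0,0],"gripper":0},{"offset":[0,0,0.07],"rot":[0,0,0],"gripper":0},{"offset":[0,0,0.1],"rot":[0,0,0],"gripper":0},{"offset":[0,0,0.1],"rot":[0,0,0],"gripper":0},{"offset":[0,0,0.1],"rot":[0,0,0],"gripper":0},{"offset":[0,0,0],"rot":[0,0,0],"gripper":0}]' 
python3 s.py
python3 - <<'E'
from h import *
for n in ('wrist','side','scene'): st,c=snap(n,n+'13')
E
```

```text
time_s: 14.52
ee_pos: [0.5079, -0.2724, 0.2874]
tcp_rot: [-0.833, 1.283, -1.66]
wrist_force: [0.0, -0.0, -3.0]
finger_gap: 0.0052
t 14.525 tcp [ 0.5079 -0.2724  0.2874] toolx [-0.4117 -0.9113  0.0037] tooly [ 0.2263 -0.1062 -0.9682] F [ 0.0128 -0.0485 -3.042 ] gap 0.0052 q [-0.1753  0.0992  0.0797  0.0674 -1.3075  1.3126]
```

View pics/wrist13.png

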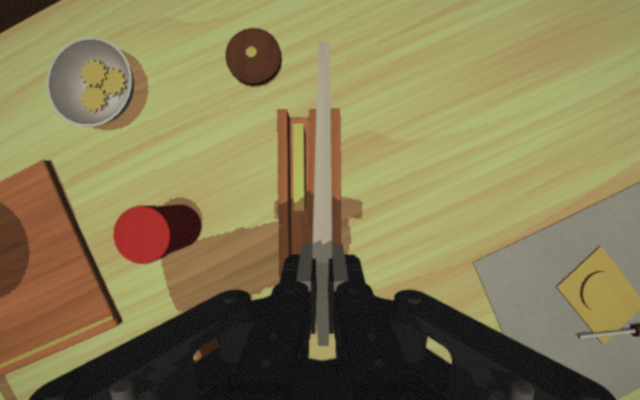

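View pics/side13.png

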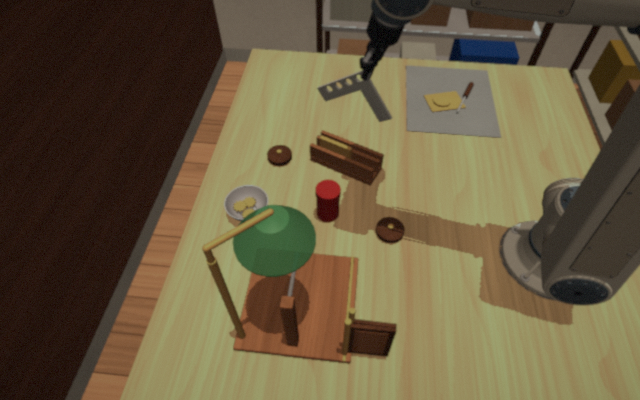

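View pics/scene13.png

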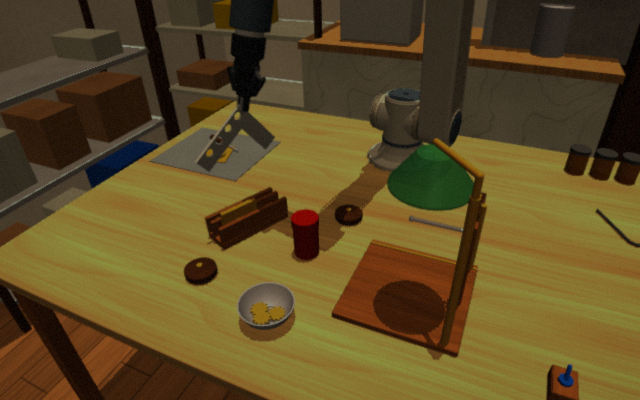

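```bash
python3 - <<'E'
from h import *
_,c=load('scene13');_,d=load('side13')
def z(im,x,y,w,h,n): 
    i=np.clip(im[y:y+h,x:x+w].astype(float)*1.8,0,255).astype(np.uint8)
    cv2.imwrite(f'pics/{n}.png',cv2.resize(i,(w*8,h*8),interpolation=cv2.INTER_CUBIC))
z(c['img'],190,90,95,75,'zs13');z(d['img'],310,55,90,75,'zd13')
E
```

```text
(no output)
```

View pics/zs13.png

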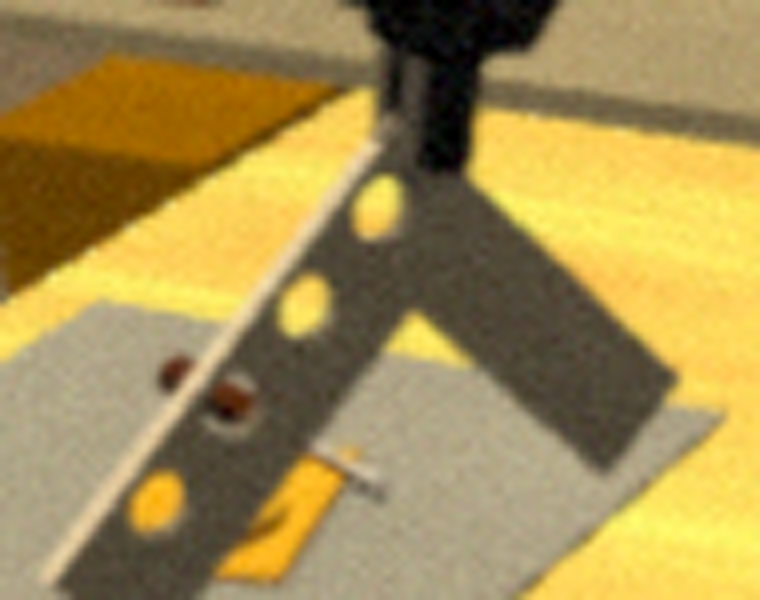

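View pics/zd13.png

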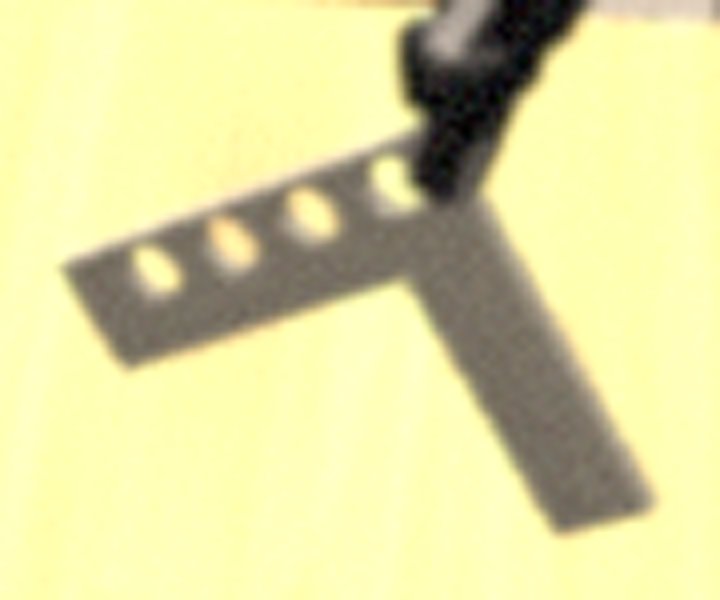

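```bash
cat > bp.py <<'E'
from goal import *
def fit(cs,scn,cd,sid,pts):
    W=[]
    for a,b in zip(scn,sid):
        x,r=tri([ray(cs,a),ray(cd,b)]);W.append(x);print(x,'res mm',round(r[0]*1e3,2))
    W=np.array(W);P=np.array(pts)
    Rb,rs=R.align_vectors(W-W.mean(0),P-P.mean(0))
    return Rb,W.mean(0)-Rb.apply(P.mean(0)),W
E
python3 - <<'E'
from bp import *
_,c=load('scene13');st,d=load('side13')
S=[(190+u/8-.4,90+v/8-.4) for u,v in[(379,207),(304,304),(231,402),(157,501),(678,378),(603,472)]]
D=[(310+u/8-.4,55+v/8-.4) for u,v in[(396,187),(313,216),(233,245),(159,272),(642,508),(560,532)]]
B=[[-.0605,.004,.008],[-.0245,.004,.008],[.0115,.004,.008],[.0475,.004,.008],[-.085,.004,-.122],[-.045,.004,-.122]]
Rb,mid,W=fit(c,S,d,D,B)
print('resid mm',(W-mid-Rb.apply(B))*1e3);print('mid',mid);print(Rb.as_matrix())
Rt=R.from_rotvec(st['tcp_rot']);rel=Rt.inv()*Rb
print('bracket axes in tool',rel.as_matrix(),'mid in tool',Rt.inv().apply(mid-st['ee_pos']))
g=Rb.inv().apply(st['ee_pos']-mid);print('tcp in bracket',g,'tool y in bracket',Rb.inv().apply(Rt.apply([0,1,0])))
E
```

```text
[ 0.5138 -0.273   0.3101] res mm 0.13
[ 0.5394 -0.2856  0.288 ] res mm 0.11
[ 0.5652 -0.2972  0.2661] res mm 0.07
[ 0.5903 -0.3097  0.2437] res mm 0.06
[ 0.4275 -0.2305  0.2249] res mm 1.04
[ 0.4513 -0.2469  0.199 ] res mm 0.47
resid mm [[-0.9395 -0.2093 -0.6118]
 [-0.7241 -0.2296 -0.3879]
 [-0.257   0.7551 -0.003 ]
 [-0.4613  0.8017 -0.1388]
 [ 3.3615  0.6144  1.1578]
 [-0.9796 -1.7323 -0.0163]]
mid [ 0.5511 -0.2955  0.2671]
[[ 0.7034  0.4321  0.5644]
 [-0.3498  0.9016 -0.2543]
 [-0.6188 -0.0185  0.7853]]
bracket axes in tool [[ 0.027  -0.9996  0.0022]
 [ 0.7927  0.0201 -0.6093]
 [ 0.609   0.0181  0.7929]] mid in tool [0.0034 0.0292 0.0442]
tcp in bracket [-0.0502  0.002  -0.0173] tool y in bracket [ 0.7927  0.0201 -0.6093]
```

```bash
python3 - <<'E'
from goal import *
T=tgt([.7927,0,-.609],[0,-1,0])
delta([.5803,.09,.29],T)
E
```

```text
tcp now [ 0.5058 -0.2715  0.2818] goal [0.5803, 0.09, 0.29] offset units [0.1862 0.9037 0.0205] rot units [-0.9916 -4.7491  2.9335]
```

```bash
python3 -m inch '[{"offset":[0.0155,0.04,0.02],"rot":[-0.083,-0.396,0.244],"gripper":0},{"offset":[0.0155,0.078,0.01],"rot":[-0.083,-0.396,0.244],"gripper":0},{"offset":[0.0155,0.078,0],"rot":[-0.083,-0.396,0.244],"gripper":0},{"offset":[0.0155,0.078,0],"rot":[-0.083,-0.396,0.244],"gripper":0},{"offset":[0.0155,0.078,0],"rot":[-0.083,-0.396,0.244],"gripper":0},{"offset":[0.0155,0.078,0],"rot":[-0.083,-0.396,0.244],"gripper":0},{"offset":[0.0155,0.078,0],"rot":[-0.083,-0.396,0.244],"gripper":0},{"offset":[0.0155,0.078,0],"rot":[-0.083,-0.396,0.244],"gripper":0},{"offset":[0.0155,0.078,0],"rot":[-0.083,-0.396,0.244],"gripper":0},{"offset":[0.0155,0.078,0],"rot":[-0.083,-0.396,0.244],"gripper":0},{"offset":[0.0155,0.078,0],"rot":[-0.083,-0.396,0.244],"gripper":0},{"offset":[0.0155,0.07,0],"rot":[-0.083,-0.396,0.244],"gripper":0},{"offset":[0,0,0],"rot":[0,0,0],"gripper":0},{"offset":[0,0,0],"rot":[0,0,0],"gripper":0}]' 
python3 - <<'E'
from goal import *
for n in ('wrist','side','scene'): st,c=snap(n,n+'14')
T=tgt([.7927,0,-.609],[0,-1,0])
delta([.5803,.09,.175],T)
E
```

```text
time_s: 16.42
ee_pos: [0.581, 0.0771, 0.2963]
tcp_rot: [-0.513, 0.519, -1.519]
wrist_force: [0.1, 0.3, -2.3]
finger_gap: 0.005
tcp now [0.5814 0.0781 0.2979] goal [0.5803, 0.09, 0.175] offset units [-0.0028  0.0299 -0.3072] rot units [-0.0076 -0.0056  0.0683]
```

View pics/scene14.png

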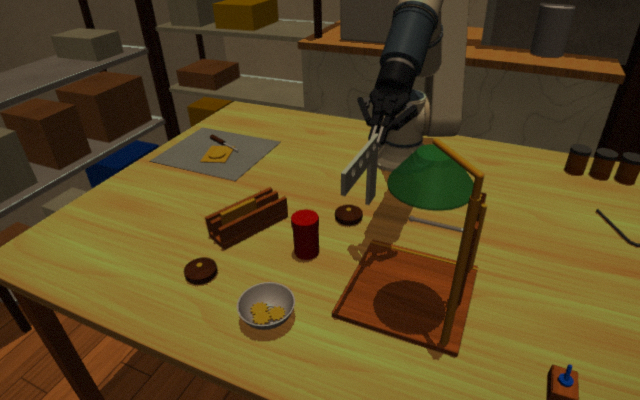

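View pics/side14.png

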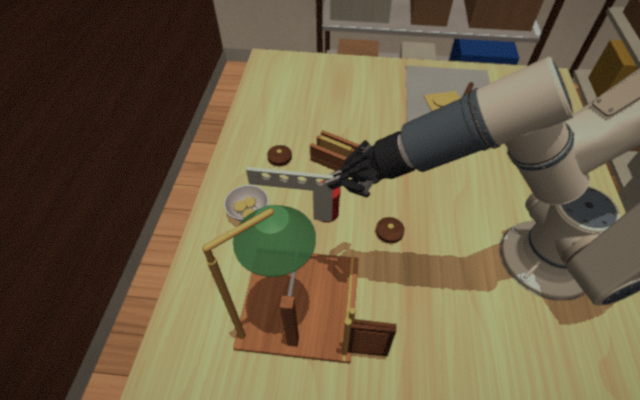

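```bash
python3 -m inch '[{"offset":[0,0.008,-0.077],"rot":[0,0,0.068],"gripper":0},{"offset":[0,0.008,-0.077],"rot":[0,0,0],"gripper":0},{"offset":[-0.001,0.008,-0.077],"rot":[0,0,0],"gripper":0},{"offset":[-0.001,0.006,-0.076],"rot":[0,0,0],"gripper":0},{"offset":[0,0,0],"rot":[0,0,0],"gripper":0},{"offset":[0,0,0],"rot":[0,0,0],"gripper":0}]' 
python3 - <<'E'
from goal import *
for n in ('wrist','side','scene'): st,c=snap(n,n+'15')
T=tgt([.7927,0,-.609],[0,-1,0])
delta([.5803,.09,.175],T)
_,c=load('scene15');_,d=load('side15')
def z(im,x,y,w,h,n,s): 
    i=np.clip(im[y:y+h,x:x+w].astype(float)*1.8,0,255).astype(np.uint8)
    cv2.imwrite(f'pics/{n}.png',cv2.resize(i,(w*s,h*s),interpolation=cv2.INTER_CUBIC))
z(c['img'],340,140,130,98,'zs15',6);z(d['img'],220,160,130,98,'zd15',6)
E
```

```text
time_s: 17.32
ee_pos: [0.5679, 0.0996, 0.227]
tcp_rot: [-0.567, 0.554, -1.522]
wrist_force: [-0.5, -0.1, -1.6]
finger_gap: 0.0054
tcp now [0.5679 0.099  0.2271] goal [0.5803, 0.09, 0.175] offset units [ 0.031  -0.0224 -0.1303] rot units [ 0.1074 -0.4221  0.1556]
```

View pics/zs15.png

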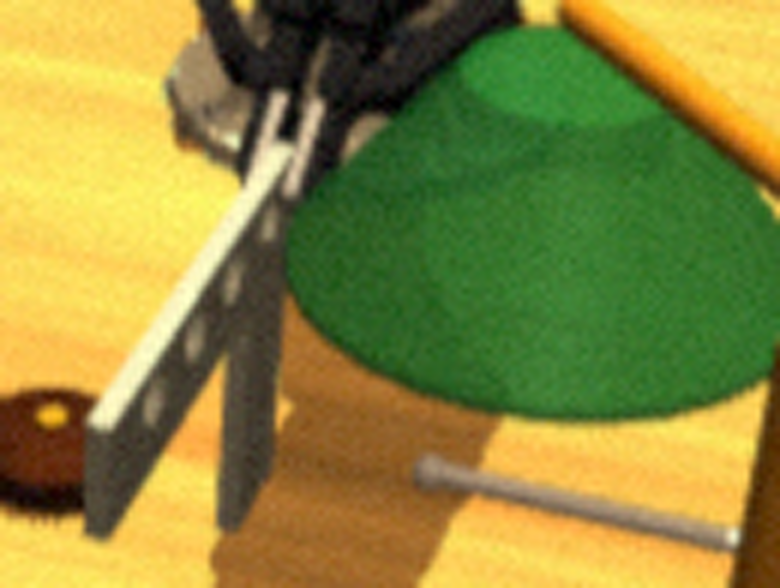

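View pics/zd15.png

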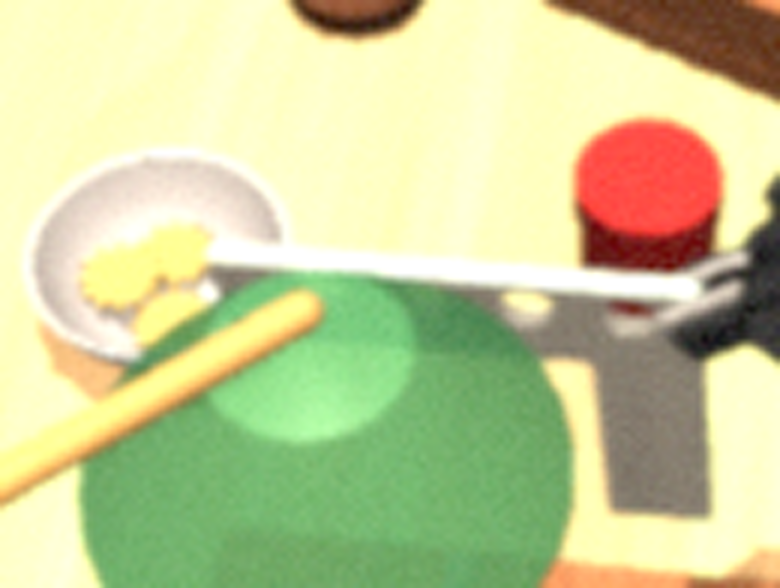

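View pics/wrist15.png

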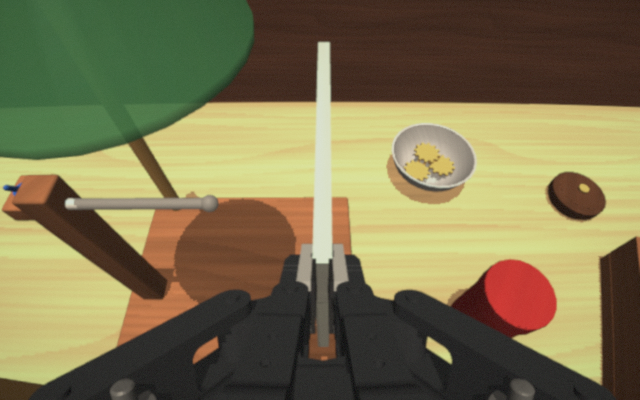

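```bash
python3 s.py; python3 -c "
import pickle
for t in ('wrist0','side1','side8','wrist10','wrist13','wrist14','scene15'):
    s,_=pickle.load(open('pics/%s.pkl'%t,'rb'));print(t,s['joint_positions'].round(3),s['ee_pos'].round(3))"
```

```text
t 17.475 tcp [0.5679 0.099  0.2271] toolx [-0.0213 -0.9997  0.0156] tooly [ 0.7554 -0.0263 -0.6547] F [ 0.2374  0.125  -2.7314] gap 0.0053 q [ 0.3091 -0.1961 -0.9777  1.7135 -0.2604 -0.3572]
wrist0 [ 1.568  0.256  0.107 -0.    -1.424 -0.285] [0.156 0.527 0.199]
side1 [ 0.881 -0.128 -0.702  0.607 -0.739  0.289] [0.497 0.165 0.18 ]
side8 [ 1.031  0.02  -0.595  0.653 -0.787  0.107] [0.503 0.271 0.172]
wrist10 [-0.167  0.062 -0.177  0.075 -1.095  1.288] [ 0.48  -0.264  0.202]
wrist13 [-0.175  0.099  0.08   0.067 -1.308  1.313] [ 0.508 -0.272  0.287]
wrist14 [ 0.404 -0.26  -0.89   1.362 -0.332 -0.043] [0.581 0.077 0.296]
scene15 [ 0.309 -0.196 -0.978  1.713 -0.26  -0.357] [0.568 0.099 0.227]
```

```bash
cat > kin.py <<'E'
from goal import *
import glob,pickle
from scipy.optimize import least_squares
def ang(q): return q
def fk(q,p):
    h,r0,L1,L2,off,D,lat=p[:7]
    q1,q2,q3,q4,q5,q6=q
    e=q2-q3
    f=np.array([np.cos(e),0,-np.sin(e)]);n=np.array([np.sin(e),0,np.cos(e)])
    wc=np.array([r0,-lat,h])+L1*np.array([np.sin(q2),0,np.cos(q2)])+off*n+L2*f
    # tool y: bend by -q5 downward, rolled by q4 about f
    ty=np.cos(q5)*f+np.sin(-q5)*(-np.cos(q4)*n+np.sin(q4)*np.array([0,-1,0]))
    Rz=R.from_euler('z',q1)
    return Rz.apply(wc+D*ty),Rz.apply(ty)
def data():
    S=[pickle.load(open(f,'rb'))[0] for f in sorted(glob.glob('pics/*.pkl'))]
    return [(s['joint_positions'],s['ee_pos'],R.from_rotvec(s['tcp_rot']).as_matrix()[:,1]) for s in S]
def fitp():
    dat=data()
    def res(p):
        o=[]
        for q,x,t in dat:
            a,b=fk(q,p);o+=list(a-x)+list((b-t)*.2)
        return o
    s=least_squares(res,[.3,0,.4,.4,0,.25,.15]);return s.x,np.abs(s.fun).max()
def ik(pos,ty,p,q0):
    s=least_squares(lambda q:np.r_[fk(np.r_[q,0],p)[0]-pos,(fk(np.r_[q,0],p)[1]-ty)*.3],q0[:5])
    return s.x,np.abs(s.fun).max()
E
python3 - <<'E'
from kin import *
p,r=fitp();print(p,r)
np.save('kin.npy',p)
q0=observe()['joint_positions']
for a in(37.5,42,47,50):
  for az in(-15,-8,0,10):
    A=np.radians(a);Z=np.radians(az)
    # pos: hole 2 at pin x .606,z .2 ; y .205 and .10
    out=[]
    for y in(.10,.205):
        t=np.radians(a-37.55)  # bracket pitch nose-down
        rel=np.array([-.0257,0,-.0253]);Rb=R.from_euler('ZY',[az,a-37.55],degrees=True)
        pos=np.array([.606,y,.195])+Rb.apply(rel);ty=[np.cos(A)*np.cos(Z),np.cos(A)*np.sin(Z),-np.sin(A)]
        q,e=ik(pos,ty,p,q0);out.append((q.round(2),round(e,4)))
    print(a,az,*out)
E
```

```text
[0.1574 0.1484 0.4692 0.2422 0.0554 0.4088 0.109 ] 0.13200560223025837
37.5 -15 (array([ 0.96,  0.05, -1.16,  1.63, -0.84]), np.float64(0.0)) (array([ 1.11,  0.19, -0.97,  1.44, -0.9 ]), np.float64(0.0))
37.5 -8 (array([ 0.89, -0.01, -1.23,  1.82, -0.78]), np.float64(0.0)) (array([ 1.08,  0.12, -1.07,  1.61, -0.84]), np.float64(0.0))
37.5 0 (array([ 0.78, -0.07, -1.28,  2.08, -0.69]), np.float64(0.0)) (array([ 1.01,  0.05, -1.16,  1.83, -0.77]), np.float64(0.0))
37.5 10 (array([ 0.57, -0.1 , -1.3 ,  2.55, -0.59]), np.float64(0.0)) (array([ 0.88, -0.01, -1.23,  2.18, -0.67]), np.float64(0.0))
42 -15 (array([ 0.9 ,  0.01, -1.03,  1.45, -0.76]), np.float64(0.0)) (array([ 1.06,  0.15, -0.86,  1.3 , -0.85]), np.float64(0.0))
42 -8 (array([ 0.84, -0.05, -1.09,  1.6 , -0.66]), np.float64(0.0)) (array([ 1.03,  0.08, -0.95,  1.44, -0.76]), np.float64(0.0))
42 0 (array([ 0.73, -0.11, -1.13,  1.82, -0.54]), np.float64(0.0)) (array([ 0.96,  0.01, -1.03,  1.62, -0.66]), np.float64(0.0))
42 10 (array([ 0.55, -0.13, -1.15,  2.3 , -0.37]), np.float64(0.0)) (array([ 0.84, -0.05, -1.09,  1.92, -0.51])
[... 358 characters left out ...]
91,  0.  , -0.89,  1.33, -0.59]), np.float64(0.0))
47 10 (array([ 0.52, -0.13, -1.  ,  1.65, -0.23]), np.float64(0.0)) (array([ 0.79, -0.05, -0.94,  1.49, -0.41]), np.float64(0.0))
50 -15 (array([ 0.8 , -0.01, -0.82,  1.08, -0.69]), np.float64(0.0)) (array([ 0.97,  0.12, -0.68,  1.01, -0.8 ]), np.float64(0.0))
50 -8 (array([ 0.74, -0.06, -0.87,  1.13, -0.58]), np.float64(0.0)) (array([ 0.94,  0.06, -0.75,  1.07, -0.7 ]), np.float64(0.0))
50 0 (array([ 0.65, -0.1 , -0.9 ,  1.17, -0.44]), np.float64(0.0)) (array([ 0.88,  0.  , -0.81,  1.14, -0.58]), np.float64(0.0))
50 10 (array([ 0.5 , -0.12, -0.91,  1.11, -0.23]), np.float64(0.0)) (array([ 0.77, -0.04, -0.85,  1.19, -0.4 ]), np.float64(0.0))
```

```bash
python3 - <<'E'
s=open('kin.py').read()
s=s.replace("D,lat=p[:7]","D,lat,lw,m=p[:9]").replace("    Rz=","    l=np.cos(q4)*np.array([0,-1,0])+np.sin(q4)*n; wc=wc+lw*l+m*np.cross(ty,l)\n    Rz=").replace(".25,.15]",".35,0,.15,0]")
open('kin.py','w').write(s)
E
python3 - <<'E'
from kin import *
p,r=fitp();print(p,r)
np.save('kin.npy',p)
q0=observe()['joint_positions']
for a in(37.5,42,47,50):
  for az in(-15,-8,0,10):
    A=np.radians(a);Z=np.radians(az)
    out=[]
    for y in(.10,.205):
        rel=np.array([-.0257,0,-.0253]);Rb=R.from_euler('ZY',[az,a-37.55],degrees=True)
        pos=np.array([.606,y,.195])+Rb.apply(rel);ty=[np.cos(A)*np.cos(Z),np.cos(A)*np.sin(Z),-np.sin(A)]
        q,e=ik(pos,ty,p,q0);out.append((q.round(2),round(e,4)))
    print(a,az,*out)
E
```

```text
[ 0.1482 -0.      0.5207  0.4008  0.      0.394   0.      0.1544 -0.    ] 3.6289955762658366e-10
37.5 -15 (array([ 0.43, -0.01, -1.01,  1.92, -0.57]), np.float64(0.0)) (array([ 0.81,  0.11, -0.89,  1.56, -0.77]), np.float64(0.0))
37.5 -8 (array([ 0.09, -0.07, -0.98,  2.49, -0.3 ]), np.float64(0.0)) (array([ 0.64,  0.05, -0.95,  1.83, -0.62]), np.float64(0.0))
37.5 0 (array([-0.07, -0.09, -0.72,  3.36,  0.02]), np.float64(0.0184)) (array([ 0.33, -0.01, -0.95,  2.35, -0.37]), np.float64(0.0))
37.5 10 (array([ 0.19, -0.14, -0.95,  1.4 ,  0.02]), np.float64(0.0343)) (array([ 0.1 , -0.04, -0.68,  3.35,  0.01]), np.float64(0.0183))
42 -15 (array([ 0.53, -0.02, -0.97,  1.63, -0.56]), np.float64(0.0)) (array([ 0.84,  0.1 , -0.83,  1.37, -0.74]), np.float64(0.0))
42 -8 (array([ 0.26, -0.08, -0.99,  2.  , -0.33]), np.float64(0.0)) (array([ 0.71,  0.04, -0.9 ,  1.57, -0.59]), np.float64(0.0))
42 0 (array([-0.02, -0.11, -0.9 ,  2.5 , -0.04]), np.float64(0.0108)) (array([ 0.46, -0.02, -0.94,  1.94, -0.36]), np.float64(0.0))
42 10 (array([ 0.18, -0.13, -0.96,  1.5 ,  0.01]), np.float64(0.0194)) (a
[... 405 characters left out ...]
 -0.01, -0.88,  1.43, -0.43]), np.float64(0.0))
47 10 (array([ 0.17, -0.12, -0.96,  1.53,  0.  ]), np.float64(0.0041)) (array([ 0.34, -0.06, -0.91,  1.84, -0.12]), np.float64(0.0))
50 -15 (array([ 0.67, -0.02, -0.82,  1.11, -0.61]), np.float64(0.0)) (array([ 0.88,  0.09, -0.69,  1.02, -0.76]), np.float64(0.0))
50 -8 (array([ 0.58, -0.06, -0.87,  1.16, -0.48]), np.float64(0.0)) (array([ 0.82,  0.04, -0.75,  1.09, -0.63]), np.float64(0.0))
50 0 (array([ 0.48, -0.09, -0.9 ,  1.18, -0.32]), np.float64(0.0)) (array([ 0.73, -0.01, -0.81,  1.17, -0.48]), np.float64(0.0))
50 10 (array([-0.1 , -0.11, -0.89,  2.15,  0.21]), np.float64(0.0)) (array([ 0.6 , -0.04, -0.85,  1.19, -0.29]), np.float64(0.0))
```

```bash
python3 - <<'E'
from kin import *
sc,c=load('scene15');sw,w=load('wrist15');_,d=load('side15')
print('ball',tri([ray(c,(340+430/6-.4,140+471/6-.4)),ray(w,(209.5,203.5),sw)]))
print('root',tri([ray(c,(340+738/6-.4,140+538/6-.4)),ray(w,(70,203),sw)]))
print('scene only z=.2',onz(c,(340+430/6-.4,140+471/6-.4),.2),'wrist only',onz(w,(209.5,203.5),.2,sw),onz(w,(70,203),.2,sw))
p=np.load('kin.npy')
for a,az,ys in((43,-14,(.10,.13,.205)),(39,-14,(.205,)),(44,-12,(.1,.13,.205)),(40,-12,(.205,))):
  for y in ys:
    Rb=R.from_euler('ZY',[az,a-37.55],degrees=True);pos=np.array([.606,y,.2])+Rb.apply([-.0257,0,-.0253])
    q,e=ik(pos,Rb.apply([.7929,0,-.6093]),p,sc['joint_positions']);print(a,az,y,pos,q.round(2),round(e,4))
T=R.from_euler('ZY',[-12,44-37.55],degrees=True)
tx=T.apply([0,-1,0]);ty=T.apply([.7929,0,-.6093])
delta(np.array([.606,.10,.25])+T.apply([-.0257,0,-.0253]),tgt(ty,tx))
E
```

```text
ball (array([0.6066, 0.1756, 0.1998]), [np.float64(0.0004629591382159424), np.float64(0.0004629591382160788)])
root (array([0.6072, 0.2742, 0.2011]), [np.float64(0.0006867818456256175), np.float64(0.0006867818456257732)])
scene only z=.2 [0.6067 0.1761 0.2   ] wrist only [0.6066 0.175  0.2   ] [0.6079 0.2744 0.2   ]
43 -14 0.1 [0.5788 0.1068 0.1773] [ 0.54 -0.04 -0.95  1.56 -0.54] 0.0
43 -14 0.13 [0.5788 0.1368 0.1773] [ 0.64 -0.01 -0.92  1.48 -0.61] 0.0
43 -14 0.205 [0.5788 0.2118 0.1773] [ 0.84  0.08 -0.82  1.33 -0.73] 0.0
39 -14 0.205 [0.5805 0.2114 0.1754] [ 0.81  0.09 -0.88  1.51 -0.74] 0.0
44 -12 0.1 [0.5782 0.1059 0.1777] [ 0.51 -0.05 -0.95  1.55 -0.5 ] 0.0
44 -12 0.13 [0.5782 0.1359 0.1777] [ 0.62 -0.02 -0.92  1.47 -0.56] 0.0
44 -12 0.205 [0.5782 0.2109 0.1777] [ 0.82  0.06 -0.82  1.33 -0.69] 0.0
40 -12 0.205 [0.5798 0.2106 0.1758] [ 0.78  0.07 -0.88  1.53 -0.7 ] 0.0
tcp now [0.5679 0.099  0.2271] goal [0.5782 0.1059 0.2277] offset units [0.0259 0.0173 0.0015] rot units [ 0.1558  0.3712 -1.3503]
```

```bash
python3 -m inch '[{"offset":[0.006,0.004,0.02],"rot":[0.039,0.093,-0.337],"gripper":0},{"offset":[0.006,0.004,0.02],"rot":[0.039,0.093,-0.337],"gripper":0},{"offset":[0.006,0.004,0],"rot":[0.039,0.093,-0.337],"gripper":0},{"offset":[0.006,0.004,0],"rot":[0.039,0.093,-0.337],"gripper":0},{"offset":[0,0,0],"rot":[0,0,0],"gripper":0},{"offset":[0,0,0],"rot":[0,0,0],"gripper":0}]' 
python3 s.py
python3 - <<'E'
from kin import *
T=R.from_euler('ZY',[-12,44-37.55],degrees=True)
tx=T.apply([0,-1,0]);ty=T.apply([.7929,0,-.6093])
delta(np.array([.607,.11,.20])+T.apply([-.0257,0,-.0253]),tgt(ty,tx))
E
```

```text
time_s: 18.23
ee_pos: [0.5771, 0.1049, 0.2422]
tcp_rot: [-0.551, 0.68, -1.681]
wrist_force: [-0.2, 0.0, -2.7]
finger_gap: 0.005
t 18.225 tcp [0.5771 0.1049 0.2422] toolx [-0.2075 -0.9782  0.0001] tooly [ 0.7029 -0.1492 -0.6955] F [-0.2439  0.0215 -2.7207] gap 0.005 q [ 0.68   -0.1191 -0.8168  1.1614 -0.6538 -0.2082]
tcp now [0.5771 0.1049 0.2422] goal [0.5792 0.1159 0.1777] offset units [ 0.0054  0.0276 -0.1612] rot units [-0.0013 -0.0094 -0.0029]
```

```bash
python3 -m inch '[{"offset":[0.002,0.008,-0.04],"rot":[0,0,0],"gripper":0},{"offset":[0.002,0.008,-0.04],"rot":[0,0,0],"gripper":0},{"offset":[0.001,0.008,-0.04],"rot":[0,0,0],"gripper":0},{"offset":[0,0.004,-0.041],"rot":[0,0,0],"gripper":0},{"offset":[0,0,0],"rot":[0,0,0],"gripper":0},{"offset":[0,0,0],"rot":[0,0,0],"gripper":0}]' 
python3 s.py
python3 - <<'E'
from goal import *
for n in ('side','scene','wrist'): st,c=snap(n,n+'16')
_,c=load('scene16');_,d=load('side16')
def z(im,x,y,w,h,n,s): 
    i=np.clip(im[y:y+h,x:x+w].astype(float)*1.8,0,255).astype(np.uint8)
    cv2.imwrite(f'pics/{n}.png',cv2.resize(i,(w*s,h*s),interpolation=cv2.INTER_CUBIC))
z(c['img'],340,150,130,98,'zs16',6);z(d['img'],220,170,130,98,'zd16',6)
E
```

```text
time_s: 18.98
ee_pos: [0.5795, 0.1159, 0.1787]
tcp_rot: [-0.55, 0.68, -1.682]
wrist_force: [0.5, 0.1, -2.2]
finger_gap: 0.0052
t 18.975 tcp [0.5795 0.1159 0.1787] toolx [-0.2085 -0.978  -0.0003] tooly [ 0.7033 -0.1497 -0.695 ] F [ 0.5021  0.0748 -2.2385] gap 0.0052 q [ 0.5502 -0.0423 -0.9362  1.5122 -0.5192 -0.5167]
```

View pics/zs16.png

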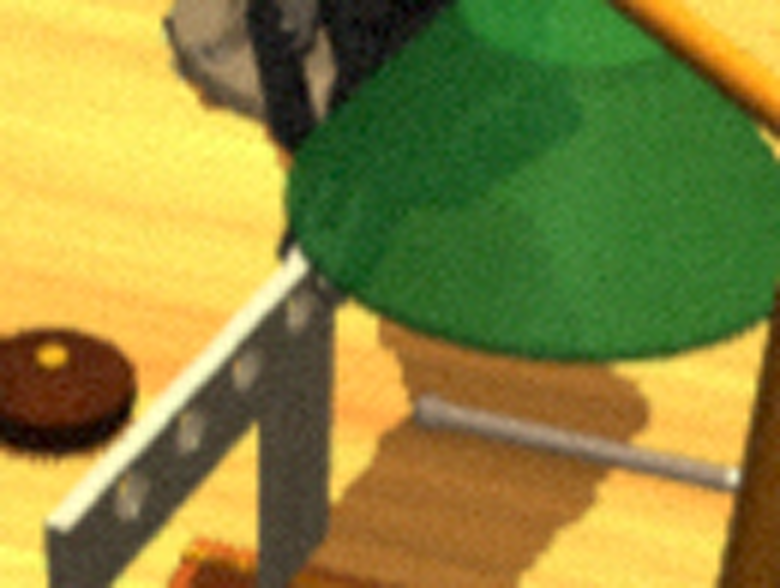

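View pics/wrist16.png

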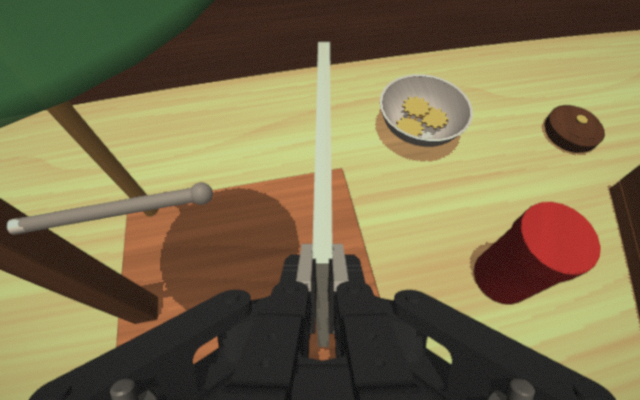

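View pics/zd16.png

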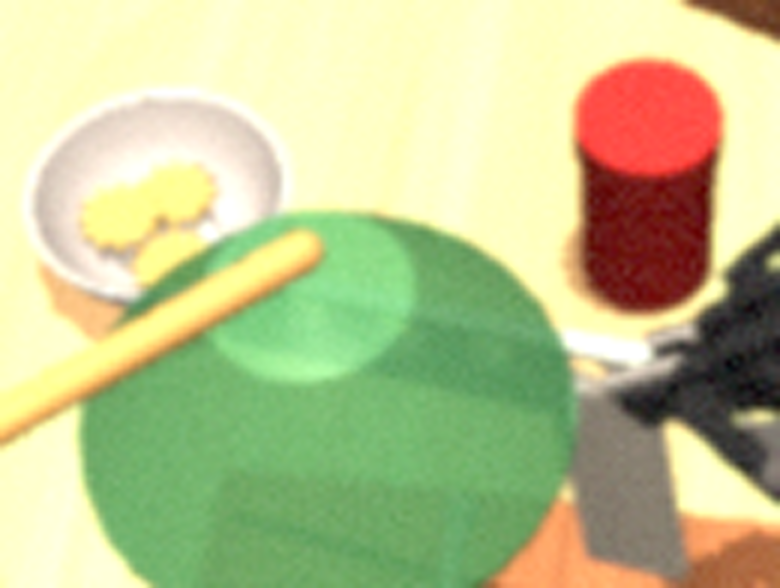

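```bash
python3 - <<'E'
from goal import *
st,c=load('scene16');Rt=R.from_rotvec(st['tcp_rot'])
rel=np.array([[0,-1,0],[.7929,0,-.6093],[.6093,0,.7929]]) # cols: bracket axes in tool
Rb=Rt*R.from_matrix(rel);mid=st['ee_pos']-Rb.apply([-.0502,0,-.0173])
n=Rb.apply([0,1,0]);print(Rb.as_euler('ZYX',degrees=True))
for nm,uv in(('h1',(298,308)),('h2',(246,368)),('h3',(189,428)),('h4',(130,493)),('apex',(303,258))):
    o,d=ray(c,(340+uv[0]/6-.4,150+uv[1]/6-.4))
    X=o+d*((mid+.004*n-o)@n)/(d@n);print(nm,Rb.inv().apply(X-mid)*1e3)
h=mid+Rb.apply([-.0245,0,.008]);print('hole2',h)
print('proj of hole2 front,back',(proj(c,[h+.004*n,h-.004*n,[.607,.172,.2],[.607,.12,.2]])-[340,150]+.4)*6)
E
```

```text
[-12.0029   6.4615   0.0416]
h1 [-58.8034   4.       9.7201]
h2 [-23.4754   4.       9.1807]
h3 [13.2326  4.     11.0431]
h4 [49.2331  4.     11.6515]
apex [-61.9509   4.      29.2724]
hole2 [0.6073 0.1104 0.2013]
proj of hole2 front,back [[247.5615 368.9392]
 [226.7012 361.1804]
 [417.5624 408.7898]
 [264.8136 373.9048]]
```

The hole projected from the tool pose agrees with the image within 1–2 mm: hole 2 at (246,368), in line with the pin. I'll insert along +y.

```bash
python3 -m inch '[{"offset":[0,0.025,-0.001],"rot":[0,0,0],"gripper":0},{"offset":[0,0.025,-0.001],"rot":[0,0,0],"gripper":0},{"offset":[0,0.025,0],"rot":[0,0,0],"gripper":0},{"offset":[0,0.025,0],"rot":[0,0,0],"gripper":0},{"offset":[0,0.02,0],"rot":[0,0,0],"gripper":0},{"offset":[0,0.02,0],"rot":[0,0,0],"gripper":0},{"offset":[0,0.02,0],"rot":[0,0,0],"gripper":0},{"offset":[0,0,0],"rot":[0,0,0],"gripper":0}]' 
python3 s.py
python3 - <<'E'
from goal import *
for n in ('scene','wrist'): st,c=snap(n,n+'17')
_,c=load('scene17')
def z(im,x,y,w,h,n,s): 
    i=np.clip(im[y:y+h,x:x+w].astype(float)*1.8,0,255).astype(np.uint8)
    cv2.imwrite(f'pics/{n}.png',cv2.resize(i,(w*s,h*s),interpolation=cv2.INTER_CUBIC))
z(c['img'],360,170,120,90,'zs17',6)
E
```

```text
time_s: 20.12
ee_pos: [0.5793, 0.1812, 0.1771]
tcp_rot: [-0.551, 0.68, -1.681]
wrist_force: [-0.2, -0.3, -2.9]
finger_gap: 0.0052
t 20.125 tcp [0.5793 0.1812 0.1771] toolx [-0.2071 -0.9783  0.0001] tooly [ 0.7029 -0.1489 -0.6955] F [-0.2298 -0.2835 -2.8909] gap 0.0052 q [ 0.7455  0.03   -0.8642  1.3827 -0.6395 -0.5429]
```

View pics/zs17.png

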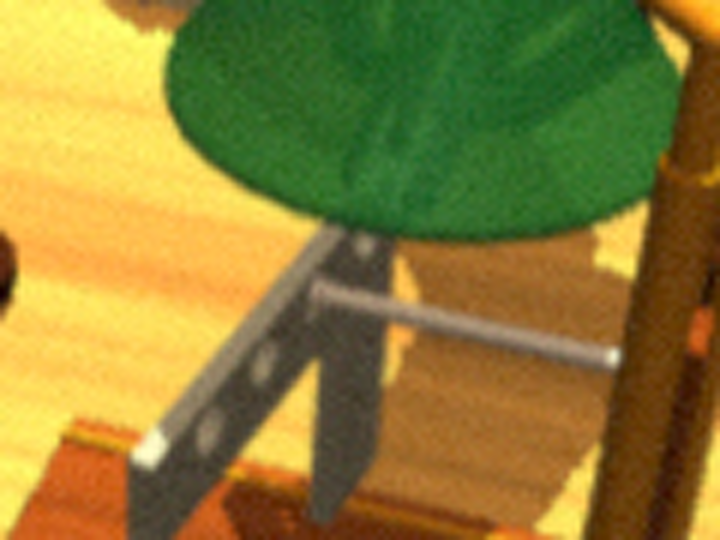

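View pics/wrist17.png

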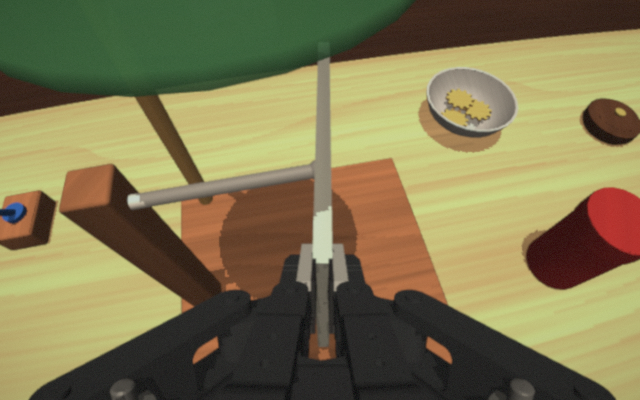

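Scene view: the pin tip enters the second hole at (320,290), with hole 1 above it and holes 3 and 4 below, and no contact force. I'll continue.

```bash
python3 -m inch '[{"offset":[0,0.02,0],"rot":[0,0,0],"gripper":0},{"offset":[0,0.02,0],"rot":[0,0,0],"gripper":0},{"offset":[0,0.02,0],"rot":[0,0,0],"gripper":0},{"offset":[0,0.015,0],"rot":[0,0,0],"gripper":0},{"offset":[0,0,0],"rot":[0,0,0],"gripper":0}]' 
python3 s.py
python3 - <<'E'
from goal import *
for n in ('scene','wrist'): st,c=snap(n,n+'18')
_,c=load('scene18')
def z(im,x,y,w,h,n,s): 
    i=np.clip(im[y:y+h,x:x+w].astype(float)*1.8,0,255).astype(np.uint8)
    cv2.imwrite(f'pics/{n}.png',cv2.resize(i,(w*s,h*s),interpolation=cv2.INTER_CUBIC))
z(c['img'],360,170,120,90,'zs18',6)
T=R.from_euler('ZY',[-12,2],degrees=True)
tx=T.apply([0,-1,0]);ty=T.apply([.7929,0,-.6093])
delta(np.array([.607,.2055,.1955])+T.apply([-.0257,0,-.0253]),tgt(ty,tx))
E
```

```text
time_s: 20.85
ee_pos: [0.5792, 0.2111, 0.1771]
tcp_rot: [-0.552, 0.68, -1.681]
wrist_force: [-0.7, 0.1, -2.0]
finger_gap: 0.0052
t 20.85 tcp [0.5792 0.2111 0.1771] toolx [-0.207  -0.9783  0.0003] tooly [ 0.7029 -0.149  -0.6955] F [-0.7322  0.1218 -2.0146] gap 0.0052 q [ 0.8192  0.0663 -0.8227  1.3313 -0.6859 -0.5504]
tcp now [0.5791 0.2104 0.177 ] goal [0.581  0.211  0.1711] offset units [ 0.0047  0.0016 -0.0147] rot units [-0.1148 -0.5551 -0.0007]
```

View pics/zs18.png

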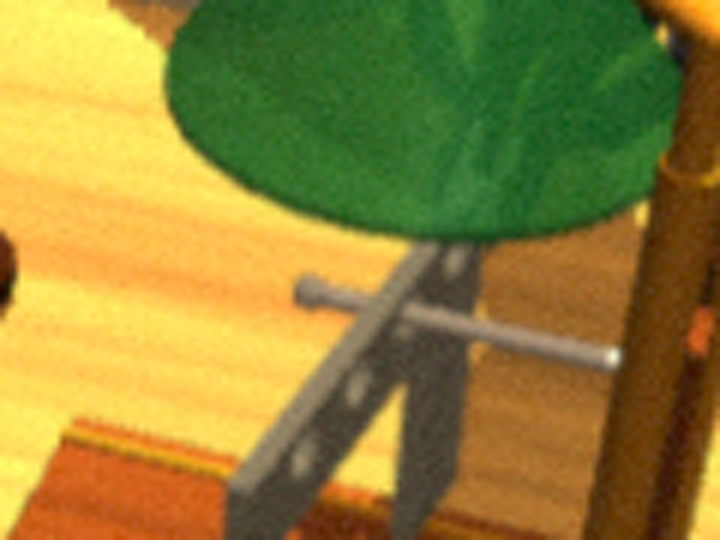

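View pics/wrist18.png

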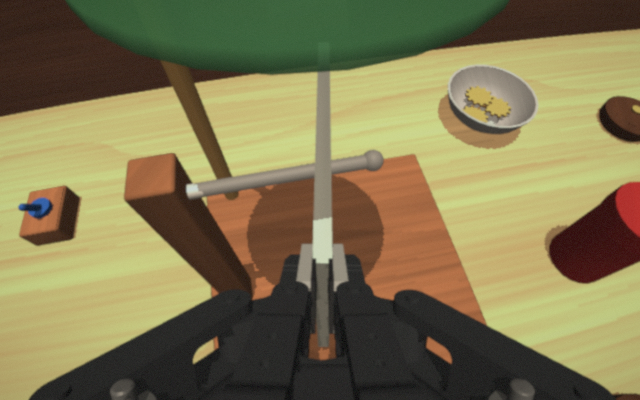

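```bash
python3 -m inch '[{"offset":[0.0016,0.0005,-0.004],"rot":[-0.038,-0.185,0],"gripper":0},{"offset":[0.0016,0.0005,-0.004],"rot":[-0.038,-0.185,0],"gripper":0},{"offset":[0.0016,0.0005,-0.004],"rot":[-0.038,-0.185,0],"gripper":0},{"offset":[0,0,-0.002],"rot":[0,0,0],"gripper":0},{"offset":[0,0,0],"rot":[0,0,0],"gripper":0},{"offset":[0,0,0],"rot":[0,0,0],"gripper":0}]' 
python3 s.py
```

```text
time_s: 21.7
ee_pos: [0.5813, 0.2112, 0.1719]
tcp_rot: [-0.494, 0.612, -1.701]
wrist_force: [-0.2, 0.2, -2.2]
finger_gap: 0.0053
t 21.7 tcp [0.5813 0.2112 0.1719] toolx [-0.2079 -0.9781 -0.0009] tooly [ 0.7546 -0.1598 -0.6364] F [-0.1606  0.1964 -2.2062] gap 0.0053 q [ 0.7683  0.0801 -0.8934  1.569  -0.6936 -0.7549]
```

```bash
python3 -m inch '[{"offset":[0,0,-0.003],"rot":[0,0,0],"gripper":0},{"offset":[0,0,-0.003],"rot":[0,0,0],"gripper":0},{"offset":[0,0,0],"rot":[0,0,0],"gripper":0},{"offset":[0,0,0],"rot":[0,0,0],"gripper":0}]' 
python3 s.py
```

```text
time_s: 22.2
ee_pos: [0.5812, 0.211, 0.1692]
tcp_rot: [-0.495, 0.611, -1.701]
wrist_force: [0.9, -0.7, -2.6]
finger_gap: 0.0051
t 22.2 tcp [0.5812 0.211  0.1692] toolx [-0.2078 -0.9782 -0.0003] tooly [ 0.7545 -0.1601 -0.6365] F [ 0.9288 -0.6985 -2.5934] gap 0.0051 q [ 0.7637  0.0834 -0.8974  1.5814 -0.6912 -0.7655]
```

```bash
python3 -m inch '[{"offset":[0,0,-0.003],"rot":[0,0,0],"gripper":0},{"offset":[0,0,0],"rot":[0,0,0],"gripper":0},{"offset":[0,0,0],"rot":[0,0,0],"gripper":0}]' 
python3 - <<'E'
from h import *
for n in ('scene',): st,c=snap(n,n+'19')
print(st['wrist_force'])
i=np.clip(c['img'][170:260,360:480].astype(float)*1.8,0,255).astype(np.uint8)
cv2.imwrite('pics/zs19.png',cv2.resize(i,(720,540),interpolation=cv2.INTER_CUBIC))
E
```

```text
time_s: 22.58
ee_pos: [0.5815, 0.2111, 0.1686]
tcp_rot: [-0.494, 0.611, -1.701]
wrist_force: [0.4, 0.5, -1.0]
finger_gap: 0.0051
[ 0.41437543  0.51064626 -1.02358968]
```

View pics/zs19.png

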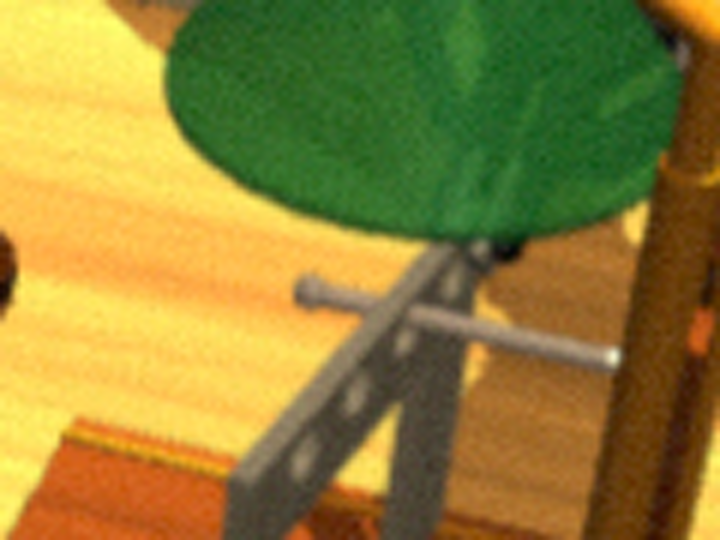

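The pin is taking part of the weight (Fz went from -2.6 to -1.0). Releasing now.

```bash
python3 -m inch '[{"offset":[0,0,0],"rot":[0,0,0],"gripper":9},{"offset":[0,0,0],"rot":[0,0,0],"gripper":13},{"offset":[0,0,0],"rot":[0,0,0],"gripper":18},{"offset":[0,0,0],"rot":[0,0,0],"gripper":26},{"offset":[0,0,0],"rot":[0,0,0],"gripper":36},{"offset":[0,0,0],"rot":[0,0,0],"gripper":42},{"offset":[0,0,0],"rot":[0,0,0],"gripper":42},{"offset":[0,0,0],"rot":[0,0,0],"gripper":42},{"offset":[0,0,0],"rot":[0,0,0],"gripper":42}]' 20
python3 - <<'E'
from h import *
for n in ('scene','wrist'): st,c=snap(n,n+'20')
c=load('scene20')[1]
i=np.clip(c['img'][170:260,360:480].astype(float)*1.8,0,255).astype(np.uint8)
cv2.imwrite('pics/zs20.png',cv2.resize(i,(720,540),interpolation=cv2.INTER_CUBIC))
E
```

```text
time_s: 23.75
ee_pos: [0.5812, 0.211, 0.1679]
tcp_rot: [-0.495, 0.611, -1.701]
wrist_force: [0.0, 0.2, -0.6]
finger_gap: 0.042
```

View pics/zs20.png

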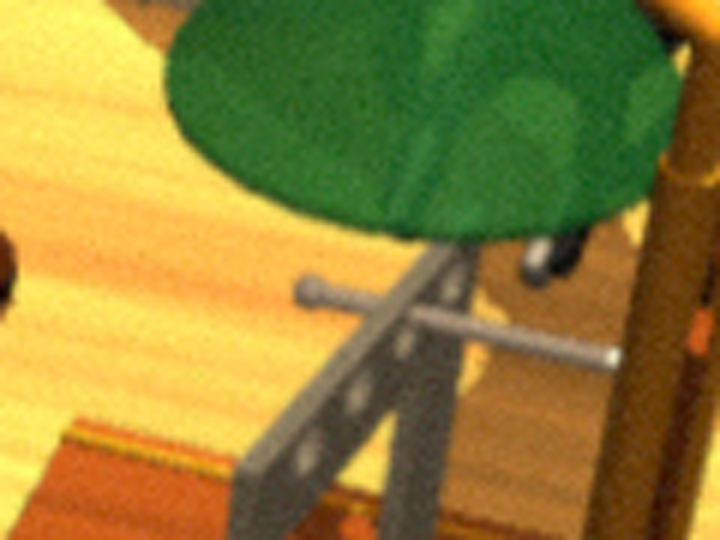

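View pics/wrist20.png

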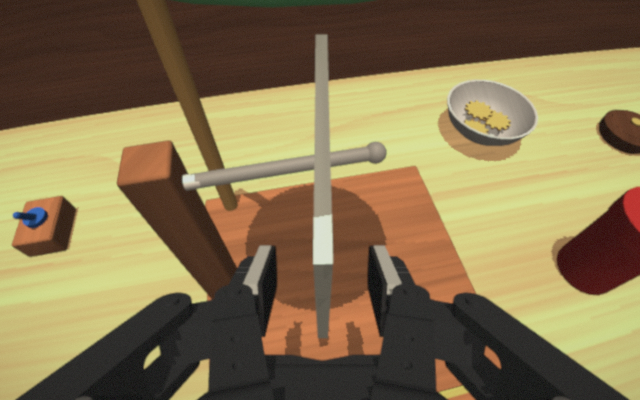

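```bash
python3 -m inch '[{"offset":[-0.03,0.006,0.025],"rot":[0,0,0],"gripper":42},{"offset":[-0.04,0.0085,0.034],"rot":[0,0,0],"gripper":42},{"offset":[-0.057,0.012,0.048],"rot":[0,0,0],"gripper":42},{"offset":[-0.057,0.012,0.048],"rot":[0,0,0],"gripper":42},{"offset":[-0.057,0.012,0.048],"rot":[0,0,0],"gripper":42},{"offset":[-0.07,-0.02,0.05],"rot":[0,0,0],"gripper":42},{"offset":[-0.07,-0.05,0.05],"rot":[0,0,0],"gripper":42},{"offset":[0,0,0],"rot":[0,0,0],"gripper":42},{"offset":[0,0,0],"rot":[0,0,0],"gripper":42},{"offset":[0,0,0],"rot":[0,0,0],"gripper":42}]'
python3 - <<'E'
from h import *
for n in ('scene','side','wrist'): st,c=snap(n,n+'21')
c=load('scene21')[1]
i=np.clip(c['img'][170:260,360:480].astype(float)*1.8,0,255).astype(np.uint8)
cv2.imwrite('pics/zs21.png',cv2.resize(i,(720,540),interpolation=cv2.INTER_CUBIC))
E
python3 s.py
```

```text
time_s: 25.1
ee_pos: [0.4291, 0.2029, 0.2885]
tcp_rot: [-0.496, 0.611, -1.702]
wrist_force: [1.4, -0.9, 0.8]
finger_gap: 0.0419
t 25.25 tcp [0.4291 0.2029 0.2887] toolx [-0.209  -0.9779  0.0011] tooly [ 0.7541 -0.1619 -0.6365] F [-0.4653  0.1268  0.501 ] gap 0.042 q [ 1.4208 -0.2332 -0.8139  0.9435 -1.2561 -0.4985]
```

View pics/zs21.png

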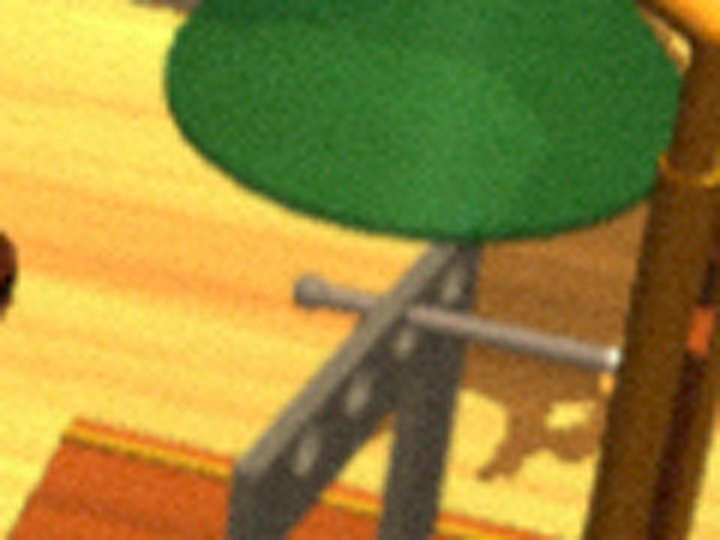

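View pics/side21.png

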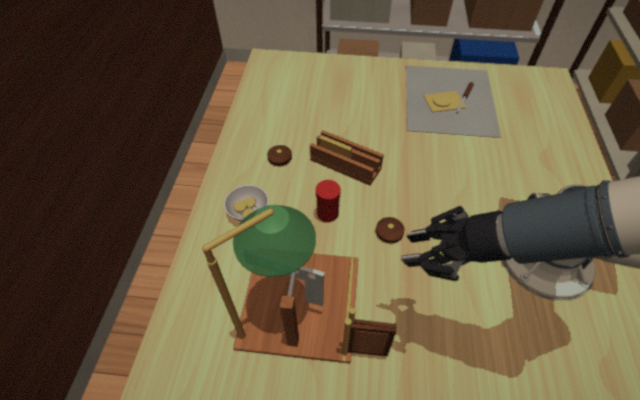

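View pics/wrist21.png

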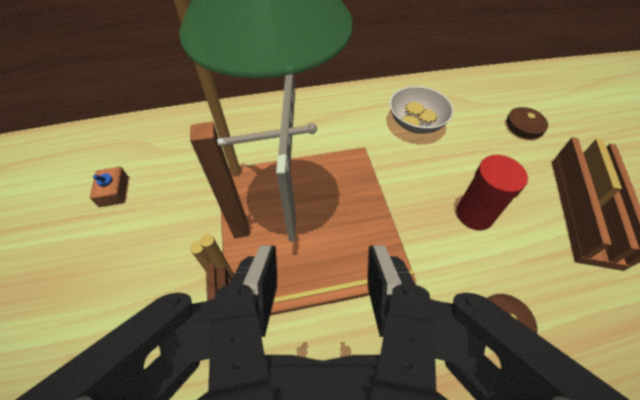

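```bash
python3 -m inch '[{"offset":[0,0,0],"rot":[0,0,0],"gripper":42},{"offset":[0,0,0],"rot":[0,0,0],"gripper":42},{"offset":[0,0,0],"rot":[0,0,0],"gripper":42},{"offset":[0,0,0],"rot":[0,0,0],"gripper":42},{"offset":[0,0,0],"rot":[0,0,0],"gripper":42},{"offset":[0,0,0],"rot":[0,0,0],"gripper":42},{"offset":[0,0,0],"rot":[0,0,0],"gripper":42},{"offset":[0,0,0],"rot":[0,0,0],"gripper":42}]'
python3 - <<'E'
from goal import *
st,c=snap('scene','scene22');sw,w=snap('wrist','wrist22')
a=load('scene21')[1]['img'][190:300,390:450].astype(int);b=c['img'][190:300,390:450].astype(int)
print('diff scene',np.abs(a-b).mean(), 'noise ref',np.abs(load('scene21')[1]['img'][280:330,40:100].astype(int)-c['img'][280:330,40:100]).mean())
for g in(load('wrist21')[1]['img'],w['img']): cv2.imwrite('pics/x.png',g)
i=w['img'][60:260,180:380];cv2.imwrite('pics/zw22.png',cv2.resize(i,(600,600),interpolation=cv2.INTER_CUBIC))
i=np.clip(c['img'][180:280,380:480].astype(float)*1.8,0,255).astype(np.uint8);cv2.imwrite('pics/zs22.png',cv2.resize(i,(600,600),interpolation=cv2.INTER_CUBIC))
E
```

```text
time_s: 26.25
ee_pos: [0.4287, 0.2033, 0.2891]
tcp_rot: [-0.495, 0.611, -1.701]
wrist_force: [0.3, -0.1, 0.6]
finger_gap: 0.0417
diff scene 2.6582828282828284 noise ref 2.5821111111111112
```

View pics/zw22.png

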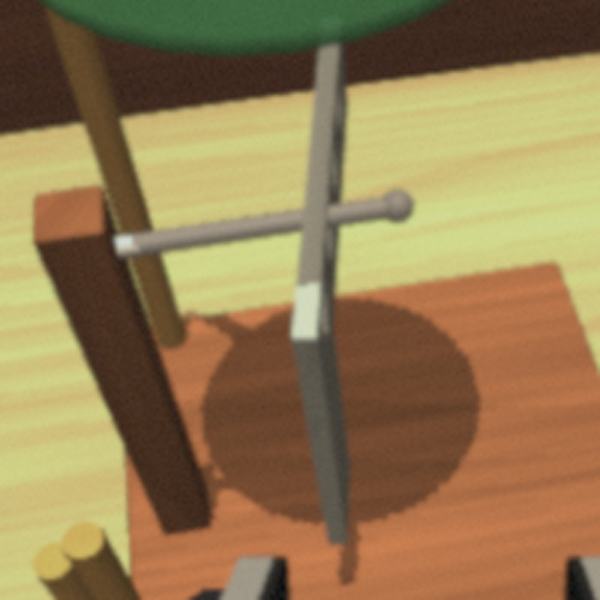

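View pics/zs22.png

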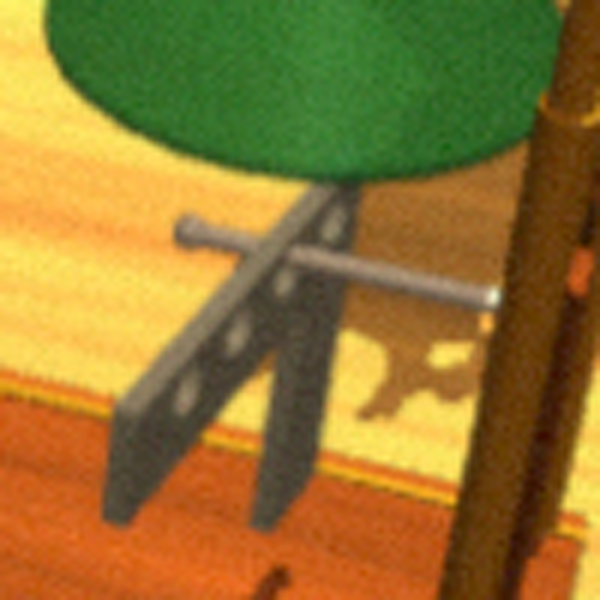

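```bash
python3 - <<'E'
from goal import *
_,c=load('scene22');sd=load('side21')[1]
for yaw in(-12,-6,0):
    n=R.from_euler('z',yaw,degrees=True).apply([0,1,0]);o0=np.array([.607,.2055,.2])+.004*n
    P=[]
    for uv in((336,222),(285,278),(238,335),(187,393),(337,180)):
        o,d=ray(c,(380+uv[0]/6-.4,180+uv[1]/6-.4));P.append(o+d*((o0-o)@n)/(d@n))
    P=np.array(P);v=P[3]-P[0];print(yaw,'len',np.linalg.norm(v),'tilt deg',np.degrees(np.arctan2(v[2],np.hypot(*v[:2]))),'hole2',P[1])
E
```

```text
-12 len 0.11074893289836261 tilt deg 1.26698675468017 hole2 [0.61   0.2089 0.1926]
-6 len 0.15802070077422772 tilt deg 13.610224519585 hole2 [0.6111 0.2091 0.1934]
0 len 0.28318768424519225 tilt deg 24.676859361326592 hole2 [0.614  0.2095 0.1956]
```

```bash
python3 - <<'E'
from goal import *
s,w=load('wrist22')
a=onz(w,(180+307/3-.3,60+337/3-.3),.207,s);b=onz(w,(180+338/3-.3,60+542/3-.3),.063,s);print(a,b,'lean y deg',np.degrees(np.arctan((b[1]-a[1])/.144)),'lean x',np.degrees(np.arctan((b[0]-a[0])/.144)))
c=load('side21')[1]
print(observe()['time_s'])
i=c['img'][190:370,240:440];cv2.imwrite('pics/zd21.png',cv2.resize(i,(660,594),interpolation=cv2.INTER_CUBIC))
E
```

```text
[0.5468 0.216  0.207 ] [0.5498 0.2162 0.063 ] lean y deg 0.0501406858810715 lean x 1.2166857915484492
26.35
```

View pics/zd21.png

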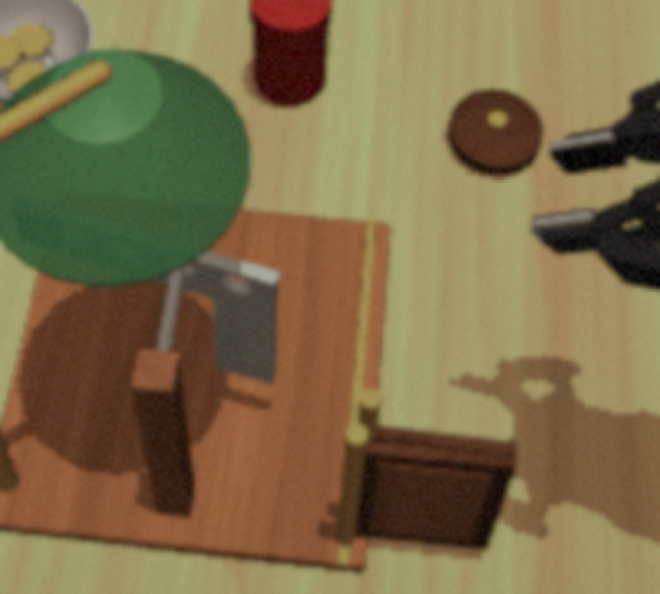

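The side view shows the screen flat, with the rod (370,398) unchanged against the post. The bracket hangs on the pin about 1° off level and still, and the gripper is clear of everything. Handing in.

```bash
python3 -c "
from cell import sign_off
print(sign_off())"
```

```text
the job is handed in; nothing more can be done
None
```

The bracket is hanging level on the pin by hole 2, released and still. The dust screen is folded flat. I handed the job in at about 26 s of the 67 s allowed; the system reports no verdict.

**Screen:** it took three pushes on the rod. On the first I pushed too far and it opened again as I backed off. On the second the fingers slipped past the rod. The third ended against a firm 10 N stop. Pictures after the release and at the end show the panels flat, with the rod against the hinge post.

**Bracket:** I gripped it at its corner and lifted it out of the rack. The wrist joint reached its range limit at the planned hanging pose, so I tilted the tool and turned it 12° to get the bracket onto the pin. I then levelled it, lowered it and let go.

**Last checks:**
- **Level:** the tilt measured about 1° along the bar, and the sideways lean about 0°.
- **Position:** the bar's middle is about 15 mm below the pin's axis. It hangs turned about 12° on the pin, roughly 14 mm towards the free end from the pin's reference point.
- **Still:** two pictures about 1 s apart differ only by image noise.
- **Bystanders:** the bowl, tin and bobs look unmoved in the pictures, judged by eye rather than measured.
- **Disagreement:** the visible fingertips were 12–19 mm short of the stated tool point. The grip was therefore shallower than planned, but it held.

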